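# Photograph the bake: lid, straightedge and loaves

## Robot

A 6-joint arm with a two-finger parallel gripper is mounted at the origin on the work surface. World frame = base frame: x ahead of the robot, y to its left, z up, the work surface at z = 0. Lengths are in m, angles in rad, forces in N, time in s.
With the tool pointing down it reaches from about 0.35 to 0.775 m from the base axis. Payload 5.5 kg.
Tool frame: the origin (TCP) lies between the finger pads; the fingertips stand 19 mm ahead of it and the grasp point (between the pads) is the TCP; z points along the fingers, y is the line along which they close (so a half turn about z gives the same grasp; the last joint's range is limited). The gripper opens to 85 mm and grips with 20 to 120 N. Pads are 22 mm wide; open, the fingers measure 114 mm over their backs; the gripper's body (76 mm by 85 mm) begins 54 mm behind the grasp point. The pads swing forward as they close: fully open they stand 13 mm farther back than shut.
Start: joints at [1.204, 0.313, 0.046, 1.304, 0, 1.431], TCP at [0.129, 0.56, 0.25] pointing down, gripper open.
Joint ranges: [-2.76, 2.76], [-0.86, 1.69], [-1.03, 1.26], [-2.2, 2.34], [-1.47, 1.5], [-3.14, 3.14]. Speed limits (rad/s): [2.57, 2.57, 3.14, 3.14, 3.14, 3.14].

## Interface

Orientations are given as a unit quaternion [w, x, y, z].
In Python, from workcell import env gives the robot as it stands.
- The arm moves only by the shell command python3 -m pendant 'ROWS' [FORCE]. ROWS is JSON, a list of rows, each an object with "travel": the shift along the tool's x, y, z scaled (see below), a list of three; "rot": the turn, a rotation vector about the tool's x, y, z scaled (see below), a list of three; "fingers": the opening, from -1 (shut) to 1 (fully open). In form: [{"travel": [dx, dy, dz], "rot": [wx, wy, wz], "fingers": fingers}, ...]. A call has 1 to 10 rows; each row is the pose to reach, as a shift and turn from the pose commanded when the call began, along the tool's axes at that moment; what a row does not reach only later rows make up. The controller multiplies each number of a shift by 0.12 m and each number of a turn by 60 degrees. A row lasts 1/10 s, in which the tool goes at most 50 mm and 8.59 degrees, less where a joint would pass 70% of its speed; a pose out of reach is approached as far as the arm can. A call with a number of a shift or a turn outside -1 to 1 is refused whole. A call with a gripper value outside its range is refused whole. The fingers move at their own pace and stop on an object; FORCE is the grip in N (left out, the last holds). Time passes only in rows, so rows that repeat a pose let the fingers close. It gives the time, the measured TCP pose, the force, the opening and the grip force at its end, in the units of the state.
- env.get_state(): the state, without advancing time (a new reading comes with each control period).
- env.read_camera(name): name is "scene" or "top" or "wrist"; returns (picture, depth): 480x640x3 uint8, blue, green, red; 480x640 float32, m along the optical axis (not along the pixel's ray), 0 where there is no reading.
- env.camera_model(name): a dict with "fovy" (degrees; the focal length in pixels is half the picture's height over the tangent of half this angle, whatever the lens; pixels are square), "cx", "cy" (the principal point, pixels), "rvec" (rotation vector, rad) and "tvec" (3), from world to camera coordinates, as OpenCV has them; the wrist camera has in their place "T_tool_cam" (4x4, takes a point from camera to tool coordinates, whose origin is the TCP and whose axes are the flange's). Camera axes: x right, y down, z forward; pixel columns grow to the right and rows downward; lengths in m; the calibration is good to about 2 mm. A picture is of the moment at which its call begins: read the wrist's pose just before it. camera_model takes no time and is no camera call.
- env.hand_in(): hands the job in; it is judged then, once.
Trained networks look in the newest picture that a camera, given by its name, has taken for a name from the list of things; names that differ only in an ending like _2 or _b are one class to them, and where a whole thing is asked for, a point or a joint stands for the part that bears it (a point fixed in the world has none). Each returns a list of dicts, best first, with "conf" (0 to 1); they miss things now and then, are a little off and sometimes report something else, mostly with a low value. They report only what shows in the picture. A call takes as long as a camera call. They do not tell look-alikes from the thing itself.
- env.outline_of(camera, target): "mask" (480x640 bool, what is visible of it) and "xy" ([column, row] in pixels, amid what is visible of it).
The state is a dict: "clock": time; "joint_pos": joint angles; "qvel": joint speeds; "tau": joint torques, N m; "tcp_pos": TCP position; "orientation": TCP orientation; "wrist_force": force on the tool from outside, world axes, zero at the start; "ft_torque": the same for the moment, N m; "finger_gap": finger opening in m; "grip_force": force on a finger pad.
Only numpy, scipy, OpenCV 4.12 (cv2) and the standard library are available. Lean on these libraries where they do the work, as an engineer would, in place of code of your own. Each camera call takes 0.05 s, during which the arm holds its last target. There are 200 camera calls.

## Task

Set up the bakery's quality photo: raise the camera case's lid to 60 degrees from shut, lay the straightedge flat on the photo board, flush along the stop strip and centred on it, and bring every mini loaf from the cooling tray onto the board, crust up, side by side and square to the straightedge, each with one end close up against its free long edge and within its length. When all that is in place, press the shutter button and let it spring back. Then put the loaves back on the cooling tray, crust up and wholly on it, none on top of another, leave the lid and the straightedge set for the next batch, and at no time disturb the bun, bottle, jar or timer.

Things in the scene. Friction and masses are not known exactly. Their poses are not given: they have to be found in the camera images.
- lid (a joint): angle of the camera case's lid in rad: 0 shut (level), grows as the free front edge rises; stiff hinge (about 0.5 N m), stays where it is left; stop at 1.9
- lid_handle (a point): middle of the lid's handle: a round dark steel bar, 100 mm long, parallel to the hinge, standing 35 mm off the lid's upper face (axis to face), 130 mm from the hinge line and 43 mm above it when shut. Axes turn with the lid: y along bar and hinge, x from the free front edge to the hinge, z out of the lid's upper face
- lid_hinge (a point): middle of the hinge line, on the top rear rim of the case (60 mm above the table); same axes as the lid. The aluminium lid is 160 mm (from hinge to free front edge) x 190 mm x 8 mm, and carries the camera lens on its underside
- case: grey camera case, fixed, open box 160 (x) x 190 (y) x 60 mm high under the lid, with a shutter console of the same height and depth, 80 mm wide, against its +y side. Origin: centre of the box's underside; its front faces -x, towards the board; hinge at the +x side
- shutter (a joint): travel of the shutter button in m: 0 up, 0.006 fully pressed (5 N), springs back; a press counts from 0.004
- shutter_top (a point): centre of the top of the white shutter button, 28 mm across, on the console in a black collar, about 80 mm above the table; pressed straight down
- board: grey photo board, fixed, 320 (x) x 220 (y) x 8 mm. Origin: centre of its underside, so its upper face is at z = 8 mm. Along its +y edge, on the side of the camera case, a dark steel stop strip 300 mm long (x, centred), 15 mm wide, standing 8 mm above the board; the strip's inner face is at y = +95 mm
- rule: aluminium straightedge with a graduated base 300 (x) x 50 (y) x 8 mm and an upright grip rib in the middle, 110 (x) x 12 (y) mm, reaching 34 mm above its underside. Origin: centre of its underside. Lies loose on the board, askew; 0.25 kg. Both long edges are alike
- tray: dark cooling tray, fixed flat sheet 360 (x) x 270 (y) x 5 mm, on the right; holds the loaves and a round bun. Origin: centre of its underside
- loaf1: mini tin loaf, 90 (x) x 46 (y) x 42 mm high, brown crust on top, about 0.09 kg. Origin: centre of its underside; x along its length, z up. Three or four of the four loaves are there; None if absent
- loaf2: mini tin loaf, 90 (x) x 46 (y) x 42 mm high, brown crust on top, about 0.09 kg. Origin: centre of its underside; x along its length, z up. Three or four of the four loaves are there; None if absent
- loaf3: mini tin loaf, 90 (x) x 46 (y) x 42 mm high, brown crust on top, about 0.09 kg. Origin: centre of its underside; x along its length, z up. Three or four of the four loaves are there; None if absent
- loaf4: mini tin loaf, 90 (x) x 46 (y) x 42 mm high, brown crust on top, about 0.09 kg. Origin: centre of its underside; x along its length, z up. Three or four of the four loaves are there; None if absent
- bun: round bread bun, 66 mm across, 37 mm high, on the tray among the loaves. Bystander, leave it where it is. Origin: centre of its underside.
- oil: amber oil bottle, 56 mm across, 115 mm high. Bystander, leave it where it is. Origin: centre of its underside.
- jar: jar with steel cap, 70 mm across, 80 mm high. Bystander, leave it where it is. Origin: centre of its underside.
- timer: white kitchen timer, 50 x 65 x 30 mm. Bystander, leave it where it is. Origin: centre of its underside.
There are look-alikes about, which are no part of the job. What is shaped like the loaf4 but purple is not meant.

How it is judged:
By the outcome, as a careful person would: the job done as asked, in the order asked, and still so for the second after the job is handed in, with the robot touching nothing.
Of loaf1, loaf2, loaf3, loaf4 only 3 to 4 are there at a start; the rules pass over those that are not, and their reading is None.
At some moment in a run one of loaf1, loaf2, loaf3, loaf4 may be knocked a few centimetres aside while the robot is not near it.
Once in a run the grip may slacken for a moment while it holds something.
It also fails if it takes over 210 s, if anything falls off the work surface, if the arm or the gripper's body presses on something with over 40 N, if the wrist force passes 120 N, or if a joint passes its speed limit or range.

## Working session

There is one attempt and no reset: what is moved stays moved. The work goes in short steps, Python scripts to look and compute and a shell command to move; the robot and the scene stay as the last step left them, time stands still between calls to the robot, and variables do not carry over. Pictures are saved under pics/ and viewed, at most 14 in all, crops included, and the job is handed in when it is done.

```bash
ls; mkdir -p pics
cat > h.py <<'E'
import numpy as np, cv2
from scipy.spatial.transform import Rotation as R
from workcell import env
def model(cam, st=None):
    m=env.camera_model(cam); f=240/np.tan(np.radians(m['fovy'])/2)
    if 'rvec' in m:
        Rm=R.from_rotvec(np.ravel(m['rvec'])).as_matrix(); t=np.ravel(m['tvec'])
        Rc=Rm.T; c=-Rm.T@t
    else:
        T=np.array(m['T_tool_cam']); q=st['orientation']
        Rt=R.from_quat([q[1],q[2],q[3],q[0]]).as_matrix()
        Rc=Rt@T[:3,:3]; c=Rt@T[:3,3]+st['tcp_pos']
    return f,m['cx'],m['cy'],Rc,c
def cloud(cam,depth,st=None):
    f,cx,cy,Rc,c=model(cam,st)
    v,u=np.mgrid[:480,:640]
    P=np.stack([(u-cx)/f*depth,(v-cy)/f*depth,depth],-1)
    W=P@Rc.T+c; W[depth<=0]=np.nan
    return W
def proj(cam,p,st=None):
    f,cx,cy,Rc,c=model(cam,st); q=Rc.T@(np.array(p)-c); return [q[0]/q[2]*f+cx,q[1]/q[2]*f+cy]
def state():
    s=env.get_state(); print('t',round(s['clock'],2),'tcp',np.round(s['tcp_pos'],4),'q',np.round(s['orientation'],3),'j',np.round(s['joint_pos'],3),'F',np.round(s['wrist_force'],1),'gap',round(s['finger_gap'],4),'gf',s['grip_force']); return s
E
python3 - <<'E'
from h import *
s=state()
for c in ['scene','top']:
    im,d=env.read_camera(c); cv2.imwrite(f'pics/{c}0.png',im); np.save(f'{c}0.npy',d)
    f,cx,cy,Rc,p=model(c); print(c,f,p,Rc[:,2])
print(env.camera_model('wrist'))
E
```

```text
pics
t 0.0 tcp [0.1291 0.5598 0.2494] q [-0.     0.113  0.994 -0.001] j [ 1.204  0.314  0.045  1.304 -0.     1.431] F [ 0.3 -0.4 -0.3] gap 0.0856 gf 0.0
scene 450.987662357679 [0.94088282 0.61539306 0.7270951 ] [-0.40701451 -0.62171825 -0.6691828 ]
top 611.2306959919405 [0.40783147 0.01992713 1.47572944] [ 0.1152518   0.01266641 -0.99325555]
{'fovy': 67.19007898132273, 'cx': 317.64197953931335, 'cy': 235.1261857264364, 'T_tool_cam': array([[ 8.08485943e-04, -9.45196820e-01, -3.26500103e-01,
         8.45690297e-02],
       [ 9.99999590e-01,  6.31129838e-04,  6.49138219e-04,
        -7.88197948e-04],
       [-4.07499424e-04, -3.26500494e-01,  9.45196943e-01,
        -1.24388487e-01],
       [ 0.00000000e+00,  0.00000000e+00,  0.00000000e+00,
         1.00000000e+00]])}
```

View pics/top0.png

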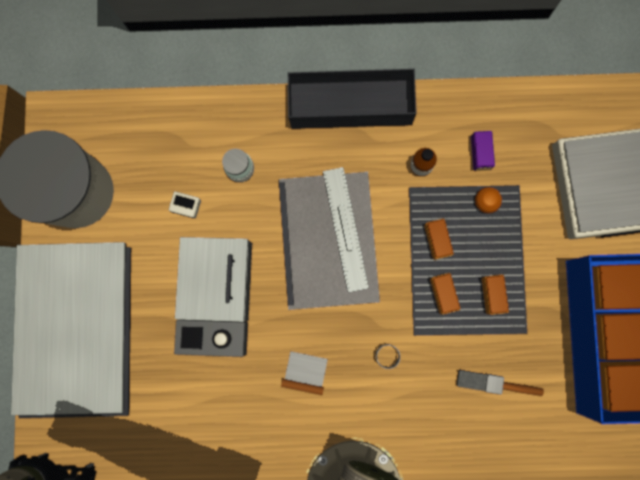

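View pics/scene0.png

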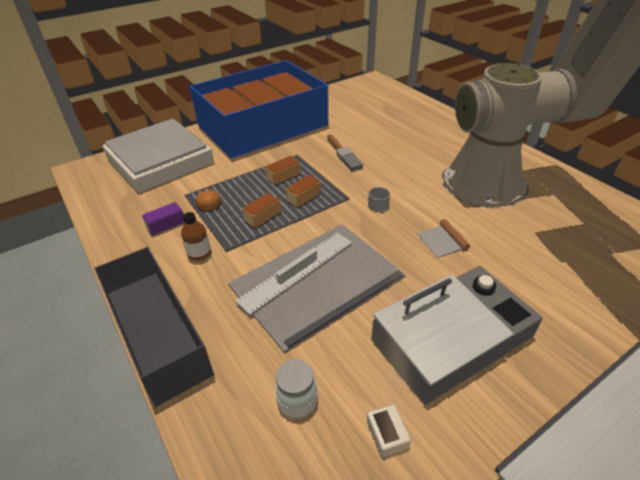

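The top picture shows three loaves on the tray at (439,239), (445,294) and (495,294). The purple look-alike at (483,150) and the loaves in the blue crate at (620,330) are not part of the job. The rule lies askew at (345,228), the lid handle is at (230,278) and the button at (221,339).

```bash
cat >> h.py <<'E'
def rect(P,lo,hi):
    "minAreaRect of cloud points with lo<z<hi: centre, sizes long/short, yaw of long side"
    P=P[np.isfinite(P[:,0])]; P=P[(P[:,2]>lo)&(P[:,2]<hi)]
    if len(P)<15: return None
    c0=np.median(P[:,:2],0); 
    (cx,cy),(w,h),a=cv2.minAreaRect(((P[:,:2]-c0)*1000).astype(np.float32))
    if w<h: w,h,a=h,w,a+90
    return np.round([cx/1000+c0[0],cy/1000+c0[1],np.median(P[:,2])],4),(round(w,1),round(h,1)),round((a+90)%180-90,1),len(P)
E
python3 - <<'E'
from h import *
for cam in ['top','scene']:
    im,d=env.read_camera(cam); W=cloud(cam,d)
    for n,lo,hi in [('board',.0,.012),('rule',.008,.03),('tray',.0,.02),('loaf1',.035,.06),('bun',.02,.06),('case',.05,.075),('lid',.055,.085),('lid_handle',.08,.13),('shutter_top',.07,.09),('oil',.02,.15),('jar',.02,.1),('timer',.01,.05)]:
        try:
            for o in env.outline_of(cam,n)[:6]:
                P=W[o['mask']]
                m=cv2.erode(o['mask'].astype(np.uint8),np.ones((3,3)))>0
                if o['conf']>.3: print(cam,n,round(o['conf'],2),np.round(o['xy']),rect(P,lo,hi), 'z',np.round(np.nanpercentile(P[:,2],[10,50,90]),3))
        except Exception as e: print(n,e)
E
```

```text
top board 0.65 [212. 293.] (array([0.4551, 0.3255, 0.0046]), (284.8, 182.3), -2.5, 121) z [0.056 0.071 0.078]
top tray 0.75 [468. 260.] (array([ 0.5275, -0.2879,  0.0049]), (363.1, 275.8), -0.6, 12784) z [0.    0.005 0.009]
top tray 0.48 [488. 198.] (array([ 0.6703, -0.3413,  0.0142]), (66.2, 60.2), 6.4, 23) z [0.024 0.036 0.042]
top loaf1 0.88 [481. 149.] (array([ 0.7893, -0.3338,  0.0417]), (90.5, 46.3), 1.2, 679) z [0.023 0.041 0.045]
top loaf1 0.87 [445. 293.] (array([ 0.4465, -0.2259,  0.0464]), (90.1, 47.3), 13.1, 770) z [0.039 0.046 0.05 ]
top loaf1 0.65 [494. 294.] (array([ 0.4412, -0.3434,  0.0464]), (90.4, 48.4), 4.5, 786) z [0.033 0.046 0.051]
top loaf1 0.61 [439. 236.] (array([ 0.576 , -0.2174,  0.0464]), (90.9, 46.9), 12.2, 751) z [0.026 0.046 0.05 ]
top bun 0.73 [488. 198.] (array([ 0.6678, -0.3413,  0.0363]), (61.6, 61.0), -69.6, 544) z [0.024 0.036 0.042]
top case 0.57 [212. 296.] (array([0.4532, 0.3183, 0.0684]), (271.6, 162.4), -3.2, 6102) z [0.057 0.071 0.078]
top lid 0.93 [208. 278.] (array([0.4925, 0.3166, 0.0729]), (192.7, 161.4), -3.6, 5402) z [0.068 0.073 0.07
[... 1590 characters left out ...]
[0.069 0.073 0.077]
scene lid_handle 0.95 [442. 327.] (array([0.508 , 0.2679, 0.1147]), (139.8, 20.1), -9.1, 398) z [0.069 0.073 0.077]
scene lid_handle 0.62 [195. 240.] (array([ 0.763 , -0.1809,  0.094 ]), (41.4, 32.9), -27.3, 310) z [0.013 0.063 0.106]
scene shutter_top 0.44 [486. 279.] (array([0.3579, 0.2956, 0.0806]), (26.9, 25.1), -76.1, 161) z [0.074 0.081 0.083]
scene jar 0.87 [298. 390.] (array([0.7694, 0.2625, 0.0781]), (66.0, 64.9), -63.7, 1884) z [0.02  0.073 0.081]
scene jar 0.7 [388. 430.] (array([0.6788, 0.3928, 0.0298]), (65.0, 50.1), 74.1, 1310) z [0.014 0.03  0.031]
scene timer 0.88 [391. 432.] (array([0.6792, 0.3928, 0.0297]), (65.2, 49.3), 74.0, 1434) z [0.017 0.03  0.031]
```

Run:
```python
from h import *
for cam in ['top','scene']:
    im,d=env.read_camera(cam); W=cloud(cam,d); P=W.reshape(-1,3); P=P[np.isfinite(P[:,0])]
    def box(x0,x1,y0,y1,z0,z1): return P[(P[:,0]>x0)&(P[:,0]<x1)&(P[:,1]>y0)&(P[:,1]<y1)&(P[:,2]>z0)&(P[:,2]<z1)]
    print(cam,'ruletop',rect(box(.38,.8,-.07,.09,.0128,.021),0,1))
    print('rib',rect(box(.38,.8,-.07,.09,.032,.06),0,1))
    print('strip',rect(box(.38,.8,.09,.18,.0125,.025),0,1))
    print('board',rect(box(.38,.8,-.12,.18,.005,.025),0,1))
    L=box(.38,.6,.235,.395,.06,.09); A=np.c_[L[:,:2]-[.49,.315],np.ones(len(L))]
    k=np.ones(len(L),bool)
    for i in range(4):
        co=np.linalg.lstsq(A[k],L[k,2],rcond=None)[0]; k=abs(A@co-L[:,2])<.003
    print('lidplane',co, 'angle deg',np.degrees(np.hypot(*co[:2])))
    print('bar',rect(box(.4,.6,.2,.35,.1,.13),0,1))
    print('console',rect(box(.3,.42,.2,.42,.055,.068),0,1),'btn',rect(box(.3,.42,.25,.35,.077,.1),0,1))
```

```text
top ruletop (array([0.5926, 0.0151, 0.0157]), (331.4, 156.1), 2.9, 2092)
rib (array([0.6086, 0.0035, 0.0412]), (109.9, 12.2), 10.1, 237)
strip (array([0.5809, 0.1202, 0.0157]), (315.2, 71.8), 2.7, 817)
board (array([0.5901, 0.0298, 0.0098]), (419.8, 299.2), -0.0, 10421)
lidplane [ 0.0029583  -0.05911067  0.07300484] angle deg 3.3910308231889315
bar (array([0.4908, 0.2687, 0.1153]), (109.8, 12.1), -4.3, 244)
console (array([0.3684, 0.3228, 0.06  ]), (162.9, 102.6), 88.7, 2097) btn (array([0.3843, 0.2805, 0.08  ]), (82.4, 80.1), 20.8, 199)
scene ruletop (array([0.6052, 0.024 , 0.0156]), (301.6, 91.6), 10.0, 1858)
rib (array([0.6088, 0.0051, 0.0405]), (111.4, 13.9), 9.9, 319)
strip (array([0.5795, 0.1479, 0.0155]), (299.8, 17.3), 3.2, 936)
board (array([0.5909, 0.0465, 0.0083]), (335.3, 223.6), 3.1, 10657)
lidplane [-0.00397302 -0.06047924  0.0732786 ] angle deg 3.472674449050684
bar (array([0.491 , 0.2708, 0.1151]), (110.8, 12.1), -2.8, 339)
console (array([0.3647, 0.3245, 0.0599]), (163.6, 95.9), 84.7, 2103) btn (array([0.3854, 0.2884, 0.0808]), (82.7, 45.8), -34.0, 177)
```

```bash
cat >> h.py <<'E'
def plan(*way):
    "way: (x,y,z,yaw of tool y deg), tool down; prints legs in pendant units"
    s=state(); q=s['orientation']; Rc=R.from_quat([q[1],q[2],q[3],q[0]]); p=np.array(s['tcp_pos'])
    for w in way:
        a=np.radians(w[3]); best=None
        for b in (a,a+np.pi):
            y=np.array([np.cos(b),np.sin(b),0]); z=np.array([0,0,-1.]); M=R.from_matrix(np.c_[np.cross(y,z),y,z])
            rv=(Rc.inv()*M).as_rotvec()
            if best is None or np.linalg.norm(rv)<np.linalg.norm(best[0])-.3: best=(rv,M)
        rv,M=best; t=np.array(w[:3]); d=t-p; rot=np.degrees(rv)/60; i=0
        while np.linalg.norm(d)>1e-4 or np.abs(rot).max()>.004:
            l=Rc.inv().apply(d); f=min(1,1/max(1e-9,np.abs(l).max()/.12)); r=rot/max(1,np.abs(rot).max())
            step=l*f; n=max(np.linalg.norm(step)/.05,np.degrees(np.linalg.norm(np.radians(r*60)))/8.59)
            print('  leg',np.round(step/.12,3).tolist(),'rot',np.round(r,3).tolist(),'rows>=%.1f'%n)
            p=p+Rc.apply(step); d=t-p; Rc=Rc*R.from_rotvec(np.radians(r*60)); rot=np.degrees((Rc.inv()*M).as_rotvec())/60
            i+=1
            if i>8: break
        print(' -> at',np.round(p,4),w[3])
E
python3 -c "
from h import *
plan((.491,.2695,.17,86.5),(.491,.2695,.1105,86.5))"; python3 -m pendant --help | head
```

```text
t 1.5 tcp [0.1293 0.5603 0.2503] q [0.    0.113 0.994 0.   ] j [1.204 0.313 0.046 1.304 0.    1.431] F [ 0.1 -1.1  0.7] gap 0.085 gf 0.0
  leg [-1.0, -0.484, 0.192] rot [0.0, 0.0, -0.158] rows>=2.7
  leg [-1.0, -0.708, 0.212] rot [-0.0, -0.0, 0.0] rows>=3.0
  leg [-1.0, -0.708, 0.212] rot [0.0, 0.0, 0.0] rows>=3.0
  leg [-0.25, -0.177, 0.053] rot [-0.0, -0.0, 0.0] rows>=0.7
 -> at [0.491  0.2695 0.17  ] 86.5
  leg [0.0, -0.0, 0.496] rot [0.0, 0.0, 0.0] rows>=1.2
 -> at [0.491  0.2695 0.1105] 86.5invalid input: not JSON, or not a number
```

```bash
r='';
python3 -m pendant '[{"travel":[-1,-0.484,0.192],"rot":[0,0,-0.158],"fingers":1},{"travel":[-1,-0.484,0.192],"rot":[0,0,-0.158],"fingers":1},{"travel":[-1,-0.484,0.192],"rot":[0,0,-0.158],"fingers":1},{"travel":[-1,-0.484,0.192],"rot":[0,0,-0.158],"fingers":1}]' 40
python3 -m pendant '[{"travel":[-1,-0.708,0.1],"rot":[0,0,0],"fingers":1},{"travel":[-1,-0.708,0.1],"rot":[0,0,0],"fingers":1},{"travel":[-1,-0.708,0.1],"rot":[0,0,0],"fingers":1},{"travel":[-1,-0.708,0.1],"rot":[0,0,0],"fingers":1}]'
python3 -m pendant '[{"travel":[-1,-0.708,0.1],"rot":[0,0,0],"fingers":1},{"travel":[-1,-0.708,0.1],"rot":[0,0,0],"fingers":1},{"travel":[-1,-0.708,0.1],"rot":[0,0,0],"fingers":1},{"travel":[-1,-0.708,0.1],"rot":[0,0,0],"fingers":1}]'
python3 - <<'E'
from h import *
s=state(); im,d=env.read_camera('wrist'); cv2.imwrite('pics/w1.png',im); W=cloud('wrist',d,s); P=W.reshape(-1,3); P=P[np.isfinite(P[:,0])]
P=P[(P[:,0]>.4)&(P[:,0]<.6)&(P[:,1]>.2)&(P[:,1]<.35)]
print(rect(P,.1,.13))
plan((.491,.2695,.17,86.5),(.491,.2695,.1105,86.5))
E
```

```text
clock: 1.9
tcp_pos: [0.2358, 0.4739, 0.2264]
orientation: [0.0, 0.033, 0.999, -0.001]
wrist_force: [0.6, -0.7, -0.1]
finger_gap: 0.0853
grip_force: 0.0
clock: 2.3
tcp_pos: [0.3513, 0.3821, 0.215]
orientation: [0.001, 0.034, 0.999, -0.0]
wrist_force: [-0.6, 1.0, 0.0]
finger_gap: 0.0853
grip_force: 0.0
clock: 2.7
tcp_pos: [0.4659, 0.2903, 0.2028]
orientation: [0.001, 0.033, 0.999, -0.0]
wrist_force: [-0.6, -1.2, 0.2]
finger_gap: 0.0855
grip_force: 0.0
t 2.7 tcp [0.4659 0.2903 0.2028] q [ 0.001  0.033  0.999 -0.   ] j [ 4.110e-01  2.800e-01 -1.170e-01  1.173e+00 -1.000e-03  4.780e-01] F [-0.6 -1.2  0.2] gap 0.0855 gf 0.0
(array([0.4894, 0.2675, 0.1169]), (109.3, 11.1), -3.4, 2493)
t 2.75 tcp [0.4637 0.2916 0.2029] q [-0.     0.033  0.999  0.   ] j [ 0.415  0.279 -0.118  1.174  0.     0.48 ] F [-1.1  0.3  0.1] gap 0.0853 gf 0.0
  leg [-0.239, -0.169, 0.274] rot [0.0, -0.0, -0.004] rows>=1.0
 -> at [0.491  0.2695 0.17  ] 86.5
  leg [0.0, 0.0, 0.496] rot [-0.0, 0.0, -0.0] rows>=1.2
 -> at [0.491  0.2695 0.1105] 86.5
```

View pics/w1.png

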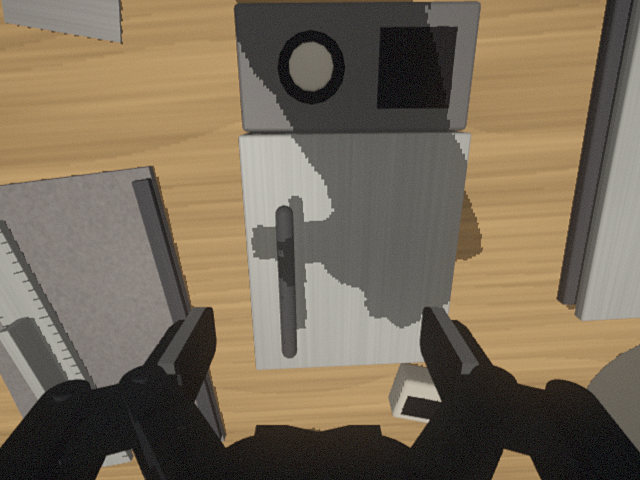

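```bash
python3 -m pendant '[{"travel":[-0.22,-0.175,0.274],"rot":[0,0,0],"fingers":1},{"travel":[-0.22,-0.175,0.274],"rot":[0,0,0],"fingers":1},{"travel":[-0.22,-0.175,0.55],"rot":[0,0,0],"fingers":1},{"travel":[-0.22,-0.175,0.77],"rot":[0,0,0],"fingers":1},{"travel":[-0.22,-0.175,0.77],"rot":[0,0,0],"fingers":1},{"travel":[-0.22,-0.175,0.77],"rot":[0,0,0],"fingers":1}]'
python3 -m pendant '[{"travel":[0,0,0],"rot":[0,0,0],"fingers":-1},{"travel":[0,0,0],"rot":[0,0,0],"fingers":-1},{"travel":[0,0,0],"rot":[0,0,0],"fingers":-1},{"travel":[0,0,0],"rot":[0,0,0],"fingers":-1},{"travel":[0,0,0],"rot":[0,0,0],"fingers":-1},{"travel":[0,0,0],"rot":[0,0,0],"fingers":-1},{"travel":[0,0,0],"rot":[0,0,0],"fingers":-1},{"travel":[0,0,0],"rot":[0,0,0],"fingers":-1}]' 40
```

```text
clock: 3.35
tcp_pos: [0.4861, 0.2711, 0.1114]
orientation: [-0.001, 0.03, 1.0, 0.0]
wrist_force: [0.2, 0.4, 1.3]
finger_gap: 0.0851
grip_force: 0.0
clock: 4.15
tcp_pos: [0.4875, 0.2682, 0.1111]
orientation: [0.0, 0.031, 1.0, -0.002]
wrist_force: [0.3, -5.2, 2.6]
finger_gap: 0.0097
grip_force: 38.9
```

```bash
python3 -m pendant '[{"travel":[0,0.043,-0.096],"rot":[0,0,0],"fingers":-1},{"travel":[0,0.103,-0.199],"rot":[0,0,0],"fingers":-1},{"travel":[0,0.173,-0.296],"rot":[0,0,0],"fingers":-1},{"travel":[0,0.253,-0.385],"rot":[0,0,0],"fingers":-1},{"travel":[0,0.342,-0.465],"rot":[0,0,0],"fingers":-1},{"travel":[0,0.438,-0.535],"rot":[0,0,0],"fingers":-1},{"travel":[0,0.542,-0.595],"rot":[0,0,0],"fingers":-1},{"travel":[0,0.651,-0.643],"rot":[0,0,0],"fingers":-1},{"travel":[0,0.764,-0.68],"rot":[0,0,0],"fingers":-1},{"travel":[0,0.828,-0.696],"rot":[0,0,0],"fingers":-1}]'
python3 -m pendant '[{"travel":[0,0,0],"rot":[0,0,0],"fingers":-1},{"travel":[0,0,0],"rot":[0,0,0],"fingers":-1}]'
cat > lid.py <<'E'
from h import *
state()
for cam in ['top','scene']:
    im,d=env.read_camera(cam); cv2.imwrite(f'pics/{cam}_lid.png',im); W=cloud(cam,d)
    for o in env.outline_of(cam,'lid')[:1]:
        P=W[o['mask']]; P=P[np.isfinite(P[:,0])&(P[:,2]>.1)&(P[:,1]>.27)]
        print(cam,o['conf'],len(P))
        if len(P)<100: continue
        k=np.ones(len(P),bool)
        for t in (.03,.01,.005,.004,.003,.003):
            c=P[k].mean(0); n=np.linalg.svd(P[k]-c,full_matrices=False)[2][2]; k=abs((P-c)@n)<t
        print(n,k.sum(),'angle',np.degrees(np.arccos(abs(n[2]))))
E
python3 lid.py
```

```text
clock: 5.15
tcp_pos: [0.4935, 0.3673, 0.1964]
orientation: [0.001, 0.031, 1.0, -0.002]
wrist_force: [-3.9, -9.3, 10.4]
finger_gap: 0.0098
grip_force: 39.0
clock: 5.35
tcp_pos: [0.4936, 0.3684, 0.1964]
orientation: [0.001, 0.031, 1.0, -0.0]
wrist_force: [-3.7, -4.3, 10.4]
finger_gap: 0.0094
grip_force: 40.6
t 5.35 tcp [0.4936 0.3684 0.1964] q [ 0.001  0.031  1.    -0.   ] j [ 5.120e-01  4.110e-01  5.500e-02  1.214e+00 -1.000e-03  5.730e-01] F [-3.7 -4.3 10.4] gap 0.0094 gf 40.63511610031128
top 0.96 1561
[0.05198271 0.86386029 0.50104211] 1130 angle 59.931030618579456
scene 0.66 4989
[-0.05296497 -0.86704265 -0.49541069] 4553 angle 60.30316491315833
```

```bash
python3 -m pendant '[{"travel":[0,0,0],"rot":[0,0,0],"fingers":-0.5},{"travel":[0,0,0],"rot":[0,0,0],"fingers":-0.5},{"travel":[0,0,0],"rot":[0,0,0],"fingers":-0.5},{"travel":[0,0,0],"rot":[0,0,0],"fingers":-0.5},{"travel":[0,0,-0.3],"rot":[0,0,0],"fingers":-0.5},{"travel":[0,0,-0.7],"rot":[0,0,0],"fingers":-0.5},{"travel":[0,0,-0.9],"rot":[0,0,0],"fingers":-0.5},{"travel":[0,0,-0.9],"rot":[0,0,0],"fingers":-0.5}]'
python3 -m pendant '[{"travel":[0,-1,0],"rot":[0,0,0],"fingers":1},{"travel":[0,-1,0],"rot":[0,0,0],"fingers":1},{"travel":[0,-1,0],"rot":[0,0,0],"fingers":1},{"travel":[-0.5,-1,0],"rot":[0,0,0],"fingers":1}]'
python3 -c "
from h import *
plan((.57,.05,.30,100))"
```

```text
clock: 6.35
tcp_pos: [0.495, 0.3699, 0.307]
orientation: [0.003, 0.031, 1.0, 0.002]
wrist_force: [0.4, -0.3, -0.2]
finger_gap: 0.0213
grip_force: 0.0
clock: 6.75
tcp_pos: [0.5282, 0.243, 0.3004]
orientation: [-0.005, 0.031, 1.0, -0.002]
wrist_force: [1.2, 0.8, 0.5]
finger_gap: 0.0781
grip_force: 0.0
t 6.75 tcp [0.5282 0.243  0.3004] q [-0.005  0.031  1.    -0.002] j [0.293 0.329 0.189 1.443 0.    0.354] F [1.2 0.8 0.5] gap 0.0781 gf 0.0
  leg [-0.282, -1.0, 0.002] rot [-0.002, -0.011, -0.225] rows>=2.5
  leg [-0.024, -0.607, 0.001] rot [0.0, 0.0, -0.0] rows>=1.5
 -> at [0.57 0.05 0.3 ] 100
```

```bash
python3 -m pendant '[{"travel":[-0.28,-1,0],"rot":[0,-0.01,-0.225],"fingers":1},{"travel":[-0.28,-1,0],"rot":[0,-0.01,-0.225],"fingers":1},{"travel":[-0.28,-1,0],"rot":[0,-0.01,-0.225],"fingers":1}]'
python3 -m pendant '[{"travel":[0,-0.6,0],"rot":[0,0,0],"fingers":1},{"travel":[0,-0.6,0],"rot":[0,0,0],"fingers":1},{"travel":[0,-0.6,0],"rot":[0,0,0],"fingers":1},{"travel":[0,-0.6,0],"rot":[0,0,0],"fingers":1}]'
cat > board.py <<'E'
import sys
from h import *
s=state(); im,d=env.read_camera('wrist'); cv2.imwrite(f'pics/wb{sys.argv[1]}.png',im); W=cloud('wrist',d,s); np.save('wb.npy',W)
P=W.reshape(-1,3); P=P[np.isfinite(P[:,0])]
def box(x0,x1,y0,y1,z0,z1): return P[(P[:,0]>x0)&(P[:,0]<x1)&(P[:,1]>y0)&(P[:,1]<y1)&(P[:,2]>z0)&(P[:,2]<z1)]
print('z board',np.median(box(.5,.6,.05,.12,.0,.012)[:,2]))
S=box(.40,.78,.125,.18,.0125,.021); print('strip',rect(S,0,1))
rb=box(.5,.72,-.05,.12,.035,.05); rr=rect(rb,0,1); print('rib',rr)
a=np.radians(rr[2]); c=rr[0]; Q=box(.38,.8,-.1,.14,.013,.019); u=(Q[:,:2]-c[:2])@np.c_[[np.cos(a),np.sin(a)],[-np.sin(a),np.cos(a)]]
Q=Q[(abs(u[:,1])<.032)&(abs(u[:,0])<.17)]; print('rule',rect(Q,0,1))
E
python3 board.py 1
```

```text
clock: 7.05
tcp_pos: [0.5624, 0.1214, 0.3001]
orientation: [0.004, -0.087, 0.996, -0.0]
wrist_force: [-0.5, 0.8, 0.1]
finger_gap: 0.0853
grip_force: 0.0
clock: 7.45
tcp_pos: [0.5743, 0.0531, 0.3013]
orientation: [0.004, -0.086, 0.996, 0.0]
wrist_force: [0.2, -0.6, 0.4]
finger_gap: 0.0851
grip_force: 0.0
t 7.45 tcp [0.5743 0.0531 0.3013] q [ 0.004 -0.086  0.996  0.   ] j [-0.048  0.302  0.155  1.415  0.002 -0.221] F [ 0.2 -0.6  0.4] gap 0.0851 gf 0.0
z board 0.008970136459493627
strip (array([0.5784, 0.1458, 0.0169]), (300.1, 15.8), 3.3, 3496)
rib (array([0.6083, 0.0019, 0.0428]), (109.2, 12.4), 10.2, 1129)
rule (array([0.6087, 0.0019, 0.0169]), (299.3, 50.3), 10.1, 9574)
```

View pics/wb1.png

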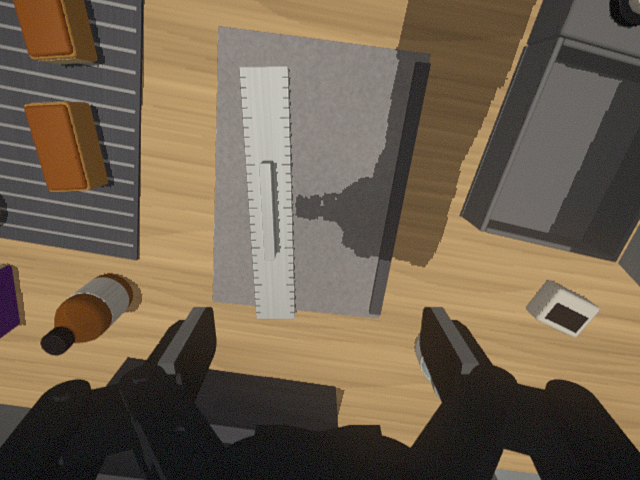

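```bash
python3 -c "
from h import *
plan((.6085,.0019,.12,100.1),(.6085,.0019,.038,100.1))"
```

```text
t 7.5 tcp [0.5743 0.0539 0.3016] q [ 0.005 -0.087  0.996  0.   ] j [-0.046  0.302  0.155  1.415  0.002 -0.221] F [-0.7 -0.6 -0.4] gap 0.0852 gf 0.0
  leg [-0.127, -0.314, 1.0] rot [-0.0, 0.009, -0.002] rows>=2.5
  leg [-0.07, -0.162, 0.515] rot [0.0, -0.0, 0.0] rows>=1.3
 -> at [0.6085 0.0019 0.12  ] 100.1
  leg [0.0, -0.0, 0.683] rot [-0.0, 0.0, 0.0] rows>=1.6
 -> at [0.6085 0.0019 0.038 ] 100.1
```

```bash
python3 -m pendant '[{"travel":[-0.13,-0.32,1],"rot":[0,0.009,0],"fingers":0},{"travel":[-0.13,-0.32,1],"rot":[0,0.009,0],"fingers":0},{"travel":[-0.13,-0.32,1],"rot":[0,0.009,0],"fingers":0},{"travel":[-0.13,-0.32,1],"rot":[0,0.009,0],"fingers":0}]'
python3 -c "
from h import *
plan((.6085,.0019,.08,100.1),(.6085,.0019,.038,100.1))"
```

```text
clock: 7.9
tcp_pos: [0.5952, 0.0194, 0.1778]
orientation: [-0.004, -0.087, 0.996, 0.0]
wrist_force: [-0.3, 0.7, -0.2]
finger_gap: 0.0429
grip_force: 0.0
t 7.9 tcp [0.5952 0.0194 0.1778] q [-0.004 -0.087  0.996  0.   ] j [-1.020e-01  3.880e-01 -2.600e-02  1.164e+00 -1.000e-03 -2.770e-01] F [-0.3  0.7 -0.2] gap 0.0429 gf 0.0
  leg [-0.089, -0.164, 0.814] rot [0.001, -0.007, -0.001] rows>=2.0
 -> at [0.6085 0.0019 0.08  ] 100.1
  leg [-0.0, 0.0, 0.35] rot [-0.0, 0.0, 0.0] rows>=0.8
 -> at [0.6085 0.0019 0.038 ] 100.1
```

```bash
python3 -m pendant '[{"travel":[-0.089,-0.16,0.81],"rot":[0,-0.004,0],"fingers":0},{"travel":[-0.089,-0.16,0.81],"rot":[0,-0.004,0],"fingers":0},{"travel":[-0.089,-0.16,0.81],"rot":[0,-0.004,0],"fingers":0}]'
python3 -m pendant '[{"travel":[0,0,0.2],"rot":[0,0,0],"fingers":0},{"travel":[0,0,0.35],"rot":[0,0,0],"fingers":0},{"travel":[0,0,0.35],"rot":[0,0,0],"fingers":0},{"travel":[0,0,0.35],"rot":[0,0,0],"fingers":-1},{"travel":[0,0,0.35],"rot":[0,0,0],"fingers":-1},{"travel":[0,0,0.35],"rot":[0,0,0],"fingers":-1},{"travel":[0,0,0.35],"rot":[0,0,0],"fingers":-1},{"travel":[0,0,0.35],"rot":[0,0,0],"fingers":-1},{"travel":[0,0,0.35],"rot":[0,0,0],"fingers":-1},{"travel":[0,0,0.35],"rot":[0,0,0],"fingers":-1}]' 70
python3 -c "
from h import *
plan((.6085,.002,.056,93.2),(.5805,.1085,.056,93.2))"
```

```text
clock: 8.2
tcp_pos: [0.6085, 0.0025, 0.0809]
orientation: [-0.002, -0.087, 0.996, 0.001]
wrist_force: [-1.1, -0.7, -0.0]
finger_gap: 0.0424
grip_force: 0.0
clock: 9.2
tcp_pos: [0.6138, 0.0018, 0.0465]
orientation: [0.005, -0.087, 0.996, -0.0]
wrist_force: [-2.0, 3.2, 5.9]
finger_gap: 0.0101
grip_force: 70.9
t 9.2 tcp [0.6138 0.0018 0.0465] q [ 0.005 -0.087  0.996 -0.   ] j [-0.129  0.51  -0.179  0.872  0.002 -0.303] F [-2.   3.2  5.9] gap 0.0101 gf 70.88013768196106
  leg [0.042, 0.009, -0.079] rot [-0.001, 0.009, 0.114] rows>=0.8
 -> at [0.6085 0.002  0.056 ] 93.2
  leg [0.183, 0.899, 0.0] rot [-0.0, -0.0, 0.0] rows>=2.2
 -> at [0.5805 0.1085 0.056 ] 93.2
```

```bash
python3 -m pendant '[{"travel":[0,0,-0.1],"rot":[0,0,0],"fingers":-1},{"travel":[0.02,0,-0.12],"rot":[0,0,0.06],"fingers":-1},{"travel":[0.04,0,-0.12],"rot":[0,0,0.114],"fingers":-1},{"travel":[0.04,0,-0.12],"rot":[0,0,0.114],"fingers":-1}]'
python3 board.py 2
```

```text
clock: 9.6
tcp_pos: [0.6073, 0.0003, 0.0591]
orientation: [0.003, -0.027, 1.0, -0.0]
wrist_force: [-0.3, -0.6, -3.3]
finger_gap: 0.0101
grip_force: 69.6
t 9.6 tcp [6.073e-01 3.000e-04 5.910e-02] q [ 0.003 -0.027  1.    -0.   ] j [-0.132  0.489 -0.179  0.897  0.    -0.186] F [-0.3 -0.6 -3.3] gap 0.0101 gf 69.62484240531921
z board 0.00890289260301963
strip (array([0.6054, 0.1468, 0.0167]), (205.6, 17.2), 3.4, 9960)
rib (array([ 0.5739, -0.0017,  0.0466]), (54.0, 35.1), 3.0, 451)
rule None
```

View pics/wb2.png

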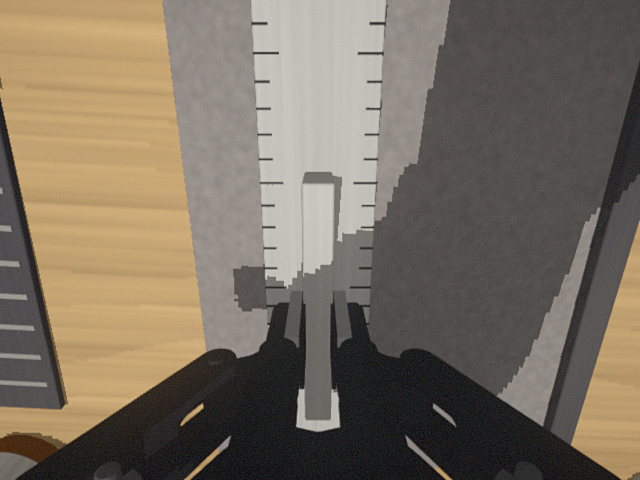

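```bash
python3 -m pendant '[{"travel":[0.05,0.3,0],"rot":[0,0,0],"fingers":-1},{"travel":[0.1,0.6,0],"rot":[0,0,0],"fingers":-1},{"travel":[0.15,0.88,0],"rot":[0,0,0],"fingers":-1},{"travel":[0.15,0.9,0],"rot":[0,0,0],"fingers":-1},{"travel":[0.15,0.9,0],"rot":[0,0,0],"fingers":-1}]'
cat > rule.py <<'E'
from h import *
state(); c=np.array([.5784,.1458]); 
for cam in ['scene','top']:
    im,d=env.read_camera(cam); W=cloud(cam,d); P=W.reshape(-1,3); P=P[np.isfinite(P[:,0])]
    P=P[(P[:,0]>.4)&(P[:,0]<.78)&(P[:,1]>.04)&(P[:,1]<.175)]
    a=np.radians(3.2); u=(P[:,:2]-c)@np.c_[[np.cos(a),np.sin(a)],[-np.sin(a),np.cos(a)]]
    m=(P[:,2]>.012)&(P[:,2]<.032); v=u[m]; z=P[m,2]
    A=(v[:,1]>-.075)&(v[:,1]<-.012)
    for lo,hi in [(-.14,-.08),(-.08,-.06),(.06,.08),(.08,.14)]:
        k=A&(v[:,0]>lo)&(v[:,0]<hi); 
        if k.sum()>20: print(cam,lo,'rule v range',np.round(np.percentile(v[k,1],[2,98])*1000,1),'z',np.round(np.median(z[k]),4),k.sum())
    print('u range',np.round(np.percentile(v[A,0],[.5,99.5])*1000,1))
    k=(v[:,1]>-.009)&(v[:,1]<.03); print('strip u',np.round(np.percentile(v[k,0],[.5,99.5])*1000,1),'v',np.round(np.percentile(v[k,1],[2,98])*1000,1))
E
python3 rule.py
```

```text
clock: 10.15
tcp_pos: [0.5834, 0.1082, 0.058]
orientation: [0.003, -0.029, 1.0, -0.0]
wrist_force: [-0.2, -0.3, -3.0]
finger_gap: 0.0102
grip_force: 69.8
t 10.15 tcp [0.5834 0.1082 0.058 ] q [ 0.003 -0.029  1.    -0.   ] j [ 0.049  0.467 -0.219  0.879 -0.001 -0.009] F [-0.2 -0.3 -3. ] gap 0.0102 gf 69.77482080459595
scene -0.14 rule v range [-60.1 -12.3] z 0.0272 464
scene -0.08 rule v range [-43.8 -12.4] z 0.0273 99
scene 0.06 rule v range [-59.3 -12.3] z 0.027 199
scene 0.08 rule v range [-59.6 -12.5] z 0.0268 626
u range [-150.7  147.9]
strip u [-146.9  149.6] v [-5.1 10.4]
u range [-63.9 165.6]
strip u [148.3 154.7] v [-7.9  1.5]
```

```bash
python3 -m pendant '[{"travel":[-0.022,0,0.06],"rot":[0,0,0],"fingers":-1},{"travel":[-0.022,0,0.098],"rot":[0,0,0],"fingers":-1},{"travel":[-0.022,0,0.098],"rot":[0,0,0],"fingers":-1},{"travel":[-0.022,0.03,0.098],"rot":[0,0,0],"fingers":-1},{"travel":[-0.022,0.05,0.098],"rot":[0,0,0],"fingers":-1},{"travel":[-0.022,0.06,0.098],"rot":[0,0,0],"fingers":-1},{"travel":[-0.022,0.06,0.098],"rot":[0,0,0],"fingers":-1}]'
python3 rule.py
```

```text
clock: 10.95
tcp_pos: [0.5868, 0.1142, 0.0466]
orientation: [0.004, -0.027, 1.0, -0.001]
wrist_force: [1.6, -4.4, 5.0]
finger_gap: 0.0098
grip_force: 70.8
t 10.95 tcp [0.5868 0.1142 0.0466] q [ 0.004 -0.027  1.    -0.001] j [ 0.059  0.485 -0.221  0.857 -0.002  0.004] F [ 1.6 -4.4  5. ] gap 0.0098 gf 70.8495032787323
scene -0.14 rule v range [-54.3 -12.9] z 0.0155 393
scene -0.08 rule v range [-53.5 -14.2] z 0.0157 92
scene 0.06 rule v range [-54.7 -13.1] z 0.0157 170
scene 0.08 rule v range [-54.6 -12.9] z 0.0157 543
u range [-146.4  151.5]
strip u [-147.3  150.1] v [-8.5 10.4]
u range [-133.4  156.4]
strip u [150.4 155.7] v [-8.2  4. ]
```

```bash
python3 -m pendant '[{"travel":[0.006,0.02,-0.03],"rot":[0,0,0],"fingers":-1},{"travel":[0.006,0.02,-0.03],"rot":[0,0,0],"fingers":-1},{"travel":[0.006,0.0,-0.03],"rot":[0,0,0],"fingers":-0.5},{"travel":[0.006,0,-0.03],"rot":[0,0,0],"fingers":-0.3},{"travel":[0,0,0],"rot":[0,0,0],"fingers":-0.3},{"travel":[0,0,-0.4],"rot":[0,0,0],"fingers":0},{"travel":[0,0,-0.8],"rot":[0,0,0],"fingers":1},{"travel":[0,0,-1],"rot":[0,0,0],"fingers":1},{"travel":[0,0,-1],"rot":[0,0,0],"fingers":1}]'
python3 -m pendant '[{"travel":[0,-1,-0.8],"rot":[0,0,0],"fingers":1},{"travel":[0,-1,-0.8],"rot":[0,0,0],"fingers":1},{"travel":[0,-1,-0.8],"rot":[0,0,0],"fingers":1},{"travel":[0,-1,-0.8],"rot":[0,0,0],"fingers":1}]'
python3 rule.py; python3 board.py 3
cat > loaves.py <<'E'
from h import *
def loaves(cams=('top','scene'),show=True):
    out={}
    for cam in cams:
        s=env.get_state(); im,d=env.read_camera(cam); W=cloud(cam,d,s)
        hsv=cv2.cvtColor(im,cv2.COLOR_BGR2HSV); r=[]
        for o in env.outline_of(cam,'loaf1'):
            if o['conf']<.3: continue
            q=rect(W[o['mask']],.035,.065)
            hue=np.median(hsv[...,0][o['mask']])
            if q is None or hue>60: continue
            r.append(q); 
            if show: print(cam,round(o['conf'],2),'hue',hue,q)
        out[cam]=r
    return out
if __name__=='__main__': 
    import sys; loaves(sys.argv[1:] or ('top','scene'))
E
python3 loaves.py
```

```text
clock: 11.95
tcp_pos: [0.5876, 0.1155, 0.1705]
orientation: [0.007, -0.028, 1.0, 0.0]
wrist_force: [0.4, -0.1, 0.7]
finger_gap: 0.0834
grip_force: 0.0
clock: 12.35
tcp_pos: [0.593, -0.0087, 0.265]
orientation: [0.005, -0.025, 1.0, -0.001]
wrist_force: [0.4, -0.2, -0.9]
finger_gap: 0.0854
grip_force: 0.0
t 12.35 tcp [ 0.593  -0.0087  0.265 ] q [ 0.005 -0.025  1.    -0.001] j [-0.15   0.337  0.115  1.338 -0.    -0.201] F [ 0.4 -0.2 -0.9] gap 0.0854 gf 0.0
scene -0.14 rule v range [-54.7 -12.8] z 0.0156 392
scene -0.08 rule v range [-54.7 -13.4] z 0.0154 106
scene 0.06 rule v range [-54.  -13.1] z 0.0156 171
scene 0.08 rule v range [-54.7 -12.8] z 0.0157 530
u range [-148.   150.2]
strip u [-147.1  149.7] v [-8.5 10.3]
top -0.14 rule v range [-27.  -12.2] z 0.0164 105
top -0.08 rule v range [-35.9 -13.3] z 0.017 67
top 0.06 rule v range [-59.5 -12.6] z 0.016 128
top 0.08 rule v range [-62.1 -13. ] z 0.0161 391
u range [-128.   151.8]
strip u [-148.8  152.7] v [-8.6  8.6]
t 12.45 tcp [ 0.5914 -0.0058  0.2616] q [ 0.003 -0.026  1.     0.   ] j [-1.460e-01  3.390e-01  1.090e-01  1.336e+00  1.000e-03 -1.990e-01] F [0.  1.  0.6] gap 0.0854 gf 0.0
z board 0.008954525086817489
strip (array([0.5786, 0.1368, 0.017 ]), (298.8, 35.8), 2.7, 7000)
rib (array([0.5804, 0.1129, 0.0427]), (109.8, 12.9), 3.1, 1598)
rule (array([0.5803, 0.1165, 0.0169]), (300.2, 57.6), 3.3, 12794)
top 0.83 hue 13.0 (array([ 0.4468, -0.2255,  0.0464]), (89.0, 46.3), 14.2, 742)
top 0.81 hue 13.0 (array([ 0.5758, -0.2177,  0.0464]), (90.4, 47.7), 12.2, 754)
top 0.68 hue 13.0 (array([ 0.4412, -0.3438,  0.0466]), (90.1, 47.4), 4.0, 770)
scene 0.9 hue 15.0 (array([ 0.4431, -0.3383,  0.0453]), (88.5, 45.8), 3.9, 281)
scene 0.89 hue 15.0 (array([ 0.4495, -0.224 ,  0.0456]), (88.4, 49.1), 13.8, 301)
scene 0.69 hue 14.0 (array([ 0.5779, -0.2147,  0.0462]), (89.0, 47.6), 12.3, 504)
scene 0.69 hue 17.0 (array([0.7738, 0.2717, 0.0513]), (68.7, 43.0), -25.5, 559)
```

```bash
python3 -c "
from h import *
plan((.49,-.25,.27,102))"
```

```text
t 12.7 tcp [ 0.5903 -0.0037  0.2602] q [ 0.001 -0.028  1.     0.   ] j [-1.430e-01  3.400e-01  1.070e-01  1.336e+00  1.000e-03 -1.990e-01] F [-0.7  0.2  0.7] gap 0.0856 gf 0.0
  leg [0.475, -1.0, -0.042] rot [0.0, 0.002, -0.146] rows>=2.7
  leg [0.623, -0.918, -0.041] rot [-0.0, 0.0, 0.0] rows>=2.7
 -> at [ 0.49 -0.25  0.27] 102
```

```bash
python3 -m pendant '[{"travel":[0.475,-1,-0.04],"rot":[0,0,-0.146],"fingers":0.5},{"travel":[0.475,-1,-0.04],"rot":[0,0,-0.146],"fingers":0.5},{"travel":[0.475,-1,-0.04],"rot":[0,0,-0.146],"fingers":0.5},{"travel":[0.475,-1,-0.04],"rot":[0,0,-0.146],"fingers":0.5}]'
python3 -m pendant '[{"travel":[0.62,-0.92,-0.04],"rot":[0,0,0],"fingers":0.5},{"travel":[0.62,-0.92,-0.04],"rot":[0,0,0],"fingers":0.5},{"travel":[0.62,-0.92,-0.04],"rot":[0,0,0],"fingers":0.5},{"travel":[0.62,-0.92,-0.04],"rot":[0,0,0],"fingers":0.5},{"travel":[0.62,-0.92,-0.04],"rot":[0,0,0],"fingers":0.5}]'
python3 - <<'E'
from loaves import *
loaves(['wrist']); env.read_camera
s=state(); im,d=env.read_camera('wrist'); cv2.imwrite('pics/wl1.png',im)
plan((.4465,-.2265,.10,103.5),(.4465,-.2265,.03,103.5))
E
```

```text
clock: 13.1
tcp_pos: [0.5394, -0.1305, 0.2659]
orientation: [0.002, -0.102, 0.995, -0.001]
wrist_force: [-0.1, 0.4, 0.6]
finger_gap: 0.064
grip_force: 0.0
clock: 13.6
tcp_pos: [0.4909, -0.2508, 0.2705]
orientation: [0.002, -0.104, 0.995, 0.0]
wrist_force: [0.2, 1.2, 0.1]
finger_gap: 0.0642
grip_force: 0.0
wrist 0.89 hue 14.0 (array([ 0.4467, -0.2284,  0.0482]), (90.6, 46.2), 13.0, 4510)
wrist 0.7 hue 14.0 (array([ 0.5739, -0.2197,  0.0482]), (87.2, 45.6), 12.5, 3218)
wrist 0.58 hue 14.0 (array([ 0.4415, -0.3455,  0.0481]), (90.2, 46.5), 4.0, 4982)
t 13.7 tcp [ 0.4913 -0.2499  0.2707] q [ 0.002 -0.105  0.995  0.   ] j [-0.618  0.259  0.022  1.33   0.003 -0.828] F [ 0.3  0.2 -0.2] gap 0.0643 gf 0.0
t 13.75 tcp [ 0.4914 -0.2498  0.2708] q [ 0.002 -0.105  0.994  0.   ] j [-0.618  0.259  0.022  1.33   0.003 -0.828] F [-0.1  0.5 -0.1] gap 0.0639 gf 0.0
  leg [0.234, 0.189, 1.0] rot [-0.001, 0.005, -0.024] rows>=2.5
  leg [0.094, 0.082, 0.422] rot [0.0, -0.0, 0.0] rows>=1.1
 -> at [ 0.4465 -0.2265  0.1   ] 103.5
  leg [0.0, 0.0, 0.583] rot [0.0, 0.0, 0.0] rows>=1.4
 -> at [ 0.4465 -0.2265  0.03  ] 103.5
```

View pics/wl1.png

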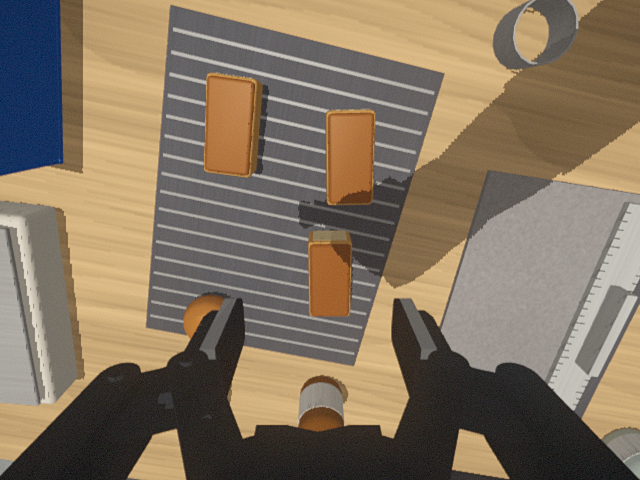

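```bash
python3 -m pendant '[{"travel":[0.234,0.18,1],"rot":[0,0.004,-0.024],"fingers":0.5},{"travel":[0.234,0.18,1],"rot":[0,0.004,-0.024],"fingers":0.5},{"travel":[0.234,0.18,1],"rot":[0,0.004,-0.024],"fingers":0.5},{"travel":[0.234,0.18,1],"rot":[0,0.004,-0.024],"fingers":0.5}]'
python3 -m pendant '[{"travel":[0.094,0.077,0.42],"rot":[0,0,0],"fingers":0.5},{"travel":[0.094,0.077,0.42],"rot":[0,0,0],"fingers":0.5},{"travel":[0.094,0.077,0.7],"rot":[0,0,0],"fingers":0.5},{"travel":[0.094,0.077,1],"rot":[0,0,0],"fingers":0.5},{"travel":[0.094,0.077,1],"rot":[0,0,0],"fingers":0.5},{"travel":[0.094,0.077,1],"rot":[0,0,0],"fingers":0.5}]'
python3 -m pendant '[{"travel":[0,0,0],"rot":[0,0,0],"fingers":-1},{"travel":[0,0,0],"rot":[0,0,0],"fingers":-1},{"travel":[0,0,0],"rot":[0,0,0],"fingers":-1},{"travel":[0,0,0],"rot":[0,0,0],"fingers":-1},{"travel":[0,0,0],"rot":[0,0,0],"fingers":-1},{"travel":[0,0,-0.5],"rot":[0,0,0],"fingers":-1},{"travel":[0,0,-0.9],"rot":[0,0,0],"fingers":-1},{"travel":[0,0,-0.9],"rot":[0,0,0],"fingers":-1}]' 35
python3 -c "
from h import *
plan((.5165,.03,.13,183.2),(.5165,.03,.034,183.2))"
```

```text
clock: 14.15
tcp_pos: [0.4567, -0.2324, 0.1472]
orientation: [-0.003, -0.117, 0.993, 0.002]
wrist_force: [0.3, 0.3, -0.2]
finger_gap: 0.0638
grip_force: 0.0
clock: 14.75
tcp_pos: [0.4481, -0.2306, 0.0329]
orientation: [0.001, -0.117, 0.993, -0.001]
wrist_force: [0.4, 0.4, 0.6]
finger_gap: 0.064
grip_force: 0.0
clock: 15.55
tcp_pos: [0.4498, -0.2323, 0.1463]
orientation: [0.005, -0.116, 0.993, -0.005]
wrist_force: [0.7, -0.5, -0.2]
finger_gap: 0.0454
grip_force: 36.7
t 15.55 tcp [ 0.4498 -0.2323  0.1463] q [ 0.005 -0.116  0.993 -0.005] j [-0.635  0.229 -0.331  0.998 -0.    -0.868] F [ 0.7 -0.5 -0.2] gap 0.0454 gf 36.74294292926788
  leg [-0.522, 1.0, 0.062] rot [-0.011, -0.0, -1.0] rows>=7.0
  leg [-1.0, 0.042, 0.061] rot [-0.003, -0.0, -0.331] rows>=2.4
  leg [-0.121, -0.038, 0.008] rot [0.0, -0.0, -0.0] rows>=0.3
 -> at [0.5165 0.03   0.13  ] 183.2
  leg [-0.0, 0.0, 0.8] rot [-0.0, -0.0, -0.0] rows>=1.9
 -> at [0.5165 0.03   0.034 ] 183.2
```

```bash
python3 -m pendant '[{"travel":[-0.522,1,0.06],"rot":[-0.011,0,-1],"fingers":-1},{"travel":[-0.522,1,0.06],"rot":[-0.011,0,-1],"fingers":-1},{"travel":[-0.522,1,0.06],"rot":[-0.011,0,-1],"fingers":-1},{"travel":[-0.522,1,0.06],"rot":[-0.011,0,-1],"fingers":-1},{"travel":[-0.522,1,0.06],"rot":[-0.011,0,-1],"fingers":-1},{"travel":[-0.522,1,0.06],"rot":[-0.011,0,-1],"fingers":-1},{"travel":[-0.522,1,0.06],"rot":[-0.011,0,-1],"fingers":-1},{"travel":[-0.522,1,0.06],"rot":[-0.011,0,-1],"fingers":-1}]'
python3 -m pendant '[{"travel":[-1,0.04,0.06],"rot":[0,0,-0.331],"fingers":-1},{"travel":[-1,0.04,0.06],"rot":[0,0,-0.331],"fingers":-1},{"travel":[-1,0.04,0.06],"rot":[0,0,-0.331],"fingers":-1},{"travel":[-1,0.04,0.06],"rot":[0,0,-0.331],"fingers":-1}]'
python3 -c "
from h import *
plan((.5165,.03,.07,183.2),(.5165,.031,.037,183.2))"
```

```text
clock: 16.35
tcp_pos: [0.4799, -0.0986, 0.1322]
orientation: [-0.0, -0.597, 0.802, 0.004]
wrist_force: [0.1, 0.3, -1.8]
finger_gap: 0.0453
grip_force: 36.7
clock: 16.75
tcp_pos: [0.5098, 0.0201, 0.1252]
orientation: [-0.001, 0.727, -0.687, -0.005]
wrist_force: [0.0, 0.3, -0.2]
finger_gap: 0.0452
grip_force: 36.7
t 16.75 tcp [0.5098 0.0201 0.1252] q [-0.001  0.727 -0.687 -0.005] j [-0.122  0.268 -0.334  0.975  0.007 -1.749] F [ 0.   0.3 -0.2] gap 0.0452 gf 36.66893541812897
  leg [-0.075, -0.063, 0.461] rot [0.005, 0.007, 0.001] rows>=1.1
 -> at [0.5165 0.03   0.07  ] 183.2
  leg [-0.008, -0.0, 0.275] rot [-0.0, -0.0, -0.0] rows>=0.7
 -> at [0.5165 0.031  0.037 ] 183.2
```

```bash
python3 -m pendant '[{"travel":[-0.075,-0.063,0.3],"rot":[0.005,0.007,0],"fingers":-1},{"travel":[-0.075,-0.063,0.55],"rot":[0.005,0.007,0],"fingers":-1},{"travel":[-0.075,-0.063,0.72],"rot":[0.005,0.007,0],"fingers":-1},{"travel":[-0.075,-0.063,0.72],"rot":[0.005,0.007,0],"fingers":-1}]'
python3 -m pendant '[{"travel":[-0.02,0,0],"rot":[0,0,0],"fingers":-1},{"travel":[-0.04,0,0],"rot":[0,0,0],"fingers":-1},{"travel":[-0.04,0,0],"rot":[0,0,0],"fingers":-1}]'
python3 - <<'E'
from loaves import *
state(); loaves(['scene'])
E
python3 -m pendant '[{"travel":[-0.02,0,0],"rot":[0,0,0],"fingers":-1},{"travel":[-0.02,0,0],"rot":[0,0,0],"fingers":-1}]'
```

```text
clock: 17.15
tcp_pos: [0.515, 0.027, 0.0372]
orientation: [0.001, 0.725, -0.689, -0.001]
wrist_force: [-0.1, -1.3, 0.2]
finger_gap: 0.0456
grip_force: 38.4
clock: 17.45
tcp_pos: [0.516, 0.0325, 0.0393]
orientation: [0.0, 0.726, -0.687, 0.0]
wrist_force: [0.8, 0.1, -0.1]
finger_gap: 0.0453
grip_force: 38.4
t 17.45 tcp [0.516  0.0325 0.0393] q [ 0.     0.726 -0.687  0.   ] j [-0.092  0.367 -0.436  0.767 -0.    -1.718] F [ 0.8  0.1 -0.1] gap 0.0453 gf 38.411922454833984
scene 0.93 hue 14.0 (array([ 0.5777, -0.2142,  0.046 ]), (89.6, 47.3), 12.8, 493)
scene 0.8 hue 14.0 (array([0.5168, 0.0475, 0.0529]), (64.8, 44.7), -87.4, 479)
scene 0.61 hue 15.0 (array([ 0.4437, -0.3403,  0.0455]), (89.7, 50.0), 8.0, 367)
scene 0.35 hue 20.0 (array([0.4829, 0.3982, 0.0643]), (219.3, 25.2), 3.3, 18)
clock: 17.75
tcp_pos: [0.5155, 0.0352, 0.0389]
orientation: [0.0, 0.727, -0.687, -0.0]
wrist_force: [0.3, 0.3, -0.2]
finger_gap: 0.0454
grip_force: 38.4
```

```bash
python3 -m pendant '[{"travel":[0,0,0.03],"rot":[0,0,0],"fingers":-1},{"travel":[-0.01,0,0.03],"rot":[0,0,0],"fingers":-1},{"travel":[-0.02,0,0.03],"rot":[0,0,0],"fingers":-1},{"travel":[-0.02,0,0.03],"rot":[0,0,0],"fingers":-1}]'
python3 -m pendant '[{"travel":[-0.01,0,0],"rot":[0,0,0],"fingers":-1},{"travel":[-0.015,0,0],"rot":[0,0,0],"fingers":-1},{"travel":[-0.02,0,0],"rot":[0,0,0],"fingers":-1}]'
cat > gap.py <<'E'
from h import *
# board-frame view in scene camera: v relative to strip centre
c=np.array([.5784,.1458]); a=np.radians(3.2)
im,d=env.read_camera('scene'); W=cloud('scene',d); P=W.reshape(-1,3); P=P[np.isfinite(P[:,0])]
u=(P[:,:2]-c)@np.c_[[np.cos(a),np.sin(a)],[-np.sin(a),np.cos(a)]]
m=(u[:,0]>-.15)&(u[:,0]<.15)&(u[:,1]>-.2)&(u[:,1]<-.035)
k=m&(P[:,2]>.044)&(P[:,2]<.058)
for lo in np.arange(-.15,.15,.01):
    q=k&(u[:,0]>=lo)&(u[:,0]<lo+.01); r=m&(P[:,2]>.0125)&(P[:,2]<.019)&(u[:,0]>=lo)&(u[:,0]<lo+.01)
    print(round(lo*1000),'loaf v',np.round(np.percentile(u[q,1],[1,99])*1000,1) if q.sum()>8 else None,'z',np.round(np.median(P[q,2]),4) if q.sum()>8 else '', 'rule v',np.round(np.percentile(u[r,1],[3])*1000,1) if r.sum()>8 else None)
E
python3 gap.py
```

```text
clock: 18.15
tcp_pos: [0.516, 0.0371, 0.0354]
orientation: [0.0, 0.727, -0.687, 0.0]
wrist_force: [1.3, -1.1, 3.2]
finger_gap: 0.045
grip_force: 38.9
clock: 18.45
tcp_pos: [0.5157, 0.0395, 0.0354]
orientation: [0.0, 0.727, -0.687, 0.0]
wrist_force: [1.0, -3.9, 5.5]
finger_gap: 0.0455
grip_force: 39.1
-150 loaf v None z  rule v [-54.6]
-140 loaf v None z  rule v [-54.]
-130 loaf v None z  rule v [-55.5]
-120 loaf v None z  rule v [-54.1]
-110 loaf v None z  rule v [-54.4]
-100 loaf v [-111.2  -80.2] z 0.0533 rule v [-55.5]
-90 loaf v [-121.8  -57. ] z 0.0495 rule v [-58.8]
-80 loaf v [-114.9  -56.1] z 0.05 rule v [-57.8]
-70 loaf v [-108.   -57.2] z 0.0499 rule v [-58.3]
-60 loaf v [-126.   -57.2] z 0.0495 rule v None
-50 loaf v [-91.9 -58.2] z 0.0477 rule v [-141.6]
-40 loaf v [-103.   -89.1] z 0.0492 rule v None
-30 loaf v None z  rule v None
-20 loaf v None z  rule v None
-10 loaf v None z  rule v None
0 loaf v None z  rule v None
10 loaf v None z  rule v None
20 loaf v None z  rule v None
30 loaf v None z  rule v None
40 loaf v None z  rule v None
50 loaf v None z  rule v [-53.5]
60 loaf v None z  rule v [-54.5]
70 loaf v None z  rule v [-53.3]
80 loaf v None z  rule v [-54.2]
90 loaf v None z  rule v [-54.9]
100 loaf v None z  rule v [-55.2]
110 loaf v None z  rule v [-53.9]
120 loaf v None z  rule v [-54.]
130 loaf v None z  rule v [-53.9]
140 loaf v None z  rule v [-54.5]
```

```bash
python3 -m pendant '[{"travel":[0,0,-0.01],"rot":[0,0,0],"fingers":0},{"travel":[0,0,-0.01],"rot":[0,0,0],"fingers":0.35},{"travel":[0,0,-0.01],"rot":[0,0,0],"fingers":0.35},{"travel":[0,0,-0.01],"rot":[0,0,0],"fingers":0.35},{"travel":[0,0,-0.4],"rot":[0,0,0],"fingers":0.35},{"travel":[0,0,-0.8],"rot":[0,0,0],"fingers":0.35},{"travel":[0,0,-1],"rot":[0,0,0],"fingers":0.4},{"travel":[0,0,-1],"rot":[0,0,0],"fingers":0.4}]'
python3 -c "
from h import *
plan((.56,-.2195,.24,102.4))"
```

```text
clock: 19.3
tcp_pos: [0.518, 0.0398, 0.1592]
orientation: [-0.002, 0.727, -0.687, 0.003]
wrist_force: [-0.3, -0.7, 0.3]
finger_gap: 0.0597
grip_force: 0.0
t 19.3 tcp [0.518  0.0398 0.1592] q [-0.002  0.727 -0.687  0.003] j [-0.078  0.248 -0.271  1.045  0.    -1.705] F [-0.3 -0.7  0.3] gap 0.0597 gf 0.0
  leg [1.0, -0.107, -0.308] rot [-0.005, 0.003, 1.0] rows>=7.0
  leg [0.445, -1.0, -0.335] rot [-0.002, 0.001, 0.347] rows>=2.7
  leg [0.005, -0.089, -0.027] rot [-0.0, 0.0, -0.0] rows>=0.2
 -> at [ 0.56   -0.2195  0.24  ] 102.4
```

```bash
python3 -m pendant '[{"travel":[1,-0.1,-0.3],"rot":[0,0,1],"fingers":0.5},{"travel":[1,-0.1,-0.3],"rot":[0,0,1],"fingers":0.5},{"travel":[1,-0.1,-0.3],"rot":[0,0,1],"fingers":0.5},{"travel":[1,-0.1,-0.3],"rot":[0,0,1],"fingers":0.5},{"travel":[1,-0.1,-0.3],"rot":[0,0,1],"fingers":0.5},{"travel":[1,-0.1,-0.3],"rot":[0,0,1],"fingers":0.5},{"travel":[1,-0.1,-0.3],"rot":[0,0,1],"fingers":0.5},{"travel":[1,-0.1,-0.3],"rot":[0,0,1],"fingers":0.5}]'
python3 -m pendant '[{"travel":[0.445,-1,-0.3],"rot":[0,0,0.347],"fingers":0.5},{"travel":[0.445,-1,-0.3],"rot":[0,0,0.347],"fingers":0.5},{"travel":[0.445,-1,-0.3],"rot":[0,0,0.347],"fingers":0.5},{"travel":[0.445,-1,-0.3],"rot":[0,0,0.347],"fingers":0.5}]'
python3 - <<'E'
from loaves import *
loaves(['wrist','top'])
plan((.575,-.2195,.10,102.4),(.575,-.2195,.033,102.4))
E
python3 gap.py | sed -n 5,13p
```

```text
clock: 20.1
tcp_pos: [0.5333, -0.0791, 0.1897]
orientation: [-0.001, -0.286, 0.958, 0.001]
wrist_force: [0.8, -0.9, 0.2]
finger_gap: 0.0641
grip_force: 0.0
clock: 20.5
tcp_pos: [0.5562, -0.2135, 0.2273]
orientation: [0.001, -0.107, 0.994, -0.001]
wrist_force: [-0.7, 0.9, -0.4]
finger_gap: 0.064
grip_force: 0.0
wrist 0.92 hue 14.0 (array([ 0.5755, -0.2194,  0.0482]), (89.8, 45.5), 11.9, 4799)
wrist 0.91 hue 20.0 (array([ 0.7519, -0.3436,  0.042 ]), (29.1, 17.1), -80.8, 382)
wrist 0.77 hue 14.0 (array([0.5144, 0.0345, 0.0511]), (84.9, 46.4), -86.6, 4719)
wrist 0.67 hue 14.0 (array([ 0.4507, -0.3444,  0.048 ]), (72.2, 46.1), 4.0, 6041)
top 0.83 hue 13.0 (array([0.5144, 0.0406, 0.0496]), (90.4, 46.3), -87.3, 753)
top 0.71 hue 13.0 (array([ 0.5771, -0.2139,  0.046 ]), (87.0, 40.2), 12.2, 247)
t 20.7 tcp [ 0.5544 -0.2078  0.2261] q [-0.001 -0.109  0.994  0.001] j [-0.494  0.356  0.048  1.265 -0.    -0.713] F [0.3 0.3 0.1] gap 0.0637 gf 0.0
  leg [-0.142, -0.128, 1.0] rot [0.002, -0.002, 0.002] rows>=2.4
  leg [-0.007, -0.006, 0.05] rot [-0.0, 0.0, 0.0] rows>=0.1
 -> at [ 0.575  -0.2195  0.1   ] 102.4
  leg [0.0, -0.0, 0.558] rot [0.0, 0.0, 0.0] rows>=1.3
 -> at [ 0.575  -0.2195  0.033 ] 102.4
-110 loaf v None z  rule v [-55.]
-100 loaf v None z  rule v [-54.8]
-90 loaf v [-139.   -56.6] z 0.05 rule v [-57.2]
-80 loaf v [-141.3  -56.4] z 0.0498 rule v [-57.4]
-70 loaf v [-140.9  -56.7] z 0.0498 rule v [-57.]
-60 loaf v [-141.7  -56.6] z 0.0496 rule v None
-50 loaf v [-142.9  -57.8] z 0.047 rule v [-139.]
-40 loaf v None z  rule v None
-30 loaf v None z  rule v None
```

```bash
python3 -m pendant '[{"travel":[-0.145,-0.125,0.9],"rot":[0,0,0],"fingers":0.5},{"travel":[-0.145,-0.125,0.9],"rot":[0,0,0],"fingers":0.5},{"travel":[-0.145,-0.125,0.9],"rot":[0,0,0],"fingers":0.5},{"travel":[-0.145,-0.125,0.9],"rot":[0,0,0],"fingers":0.5}]'
python3 -c "
from h import *
plan((.5755,-.2194,.033,102.2))"
```

```text
clock: 21.15
tcp_pos: [0.5736, -0.218, 0.1171]
orientation: [-0.003, -0.109, 0.994, 0.002]
wrist_force: [-0.2, 0.1, 0.3]
finger_gap: 0.0637
grip_force: 0.0
t 21.15 tcp [ 0.5736 -0.218   0.1171] q [-0.003 -0.109  0.994  0.002] j [-0.494  0.459 -0.072  1.046 -0.    -0.712] F [-0.2  0.1  0.3] gap 0.0637 gf 0.0
  leg [-0.017, -0.018, 0.7] rot [0.004, -0.005, 0.005] rows>=1.7
 -> at [ 0.5755 -0.2194  0.033 ] 102.2
```

```bash
python3 -m pendant '[{"travel":[-0.015,-0.01,0.3],"rot":[0,0,0],"fingers":0.5},{"travel":[-0.015,-0.01,0.6],"rot":[0,0,0],"fingers":0.5},{"travel":[-0.015,-0.01,0.72],"rot":[0,0,0],"fingers":0.5},{"travel":[-0.015,-0.01,0.72],"rot":[0,0,0],"fingers":0.5}]'
python3 -m pendant '[{"travel":[0,0,0],"rot":[0,0,0],"fingers":-1},{"travel":[0,0,0],"rot":[0,0,0],"fingers":-1},{"travel":[0,0,0],"rot":[0,0,0],"fingers":-1},{"travel":[0,0,0],"rot":[0,0,0],"fingers":-1},{"travel":[0,0,0],"rot":[0,0,0],"fingers":-1},{"travel":[0,0,-0.5],"rot":[0,0,0],"fingers":-1},{"travel":[0,0,-0.9],"rot":[0,0,0],"fingers":-1},{"travel":[0,0,-0.9],"rot":[0,0,0],"fingers":-1}]' 35
python3 -c "
from h import *
plan((.650,.036,.125,183.2))"
```

```text
clock: 21.55
tcp_pos: [0.5766, -0.2199, 0.0329]
orientation: [-0.001, -0.108, 0.994, 0.0]
wrist_force: [-0.1, -0.8, 0.8]
finger_gap: 0.0639
grip_force: 0.0
clock: 22.35
tcp_pos: [0.581, -0.2226, 0.1488]
orientation: [0.005, -0.108, 0.994, -0.004]
wrist_force: [-0.1, -0.4, -0.9]
finger_gap: 0.0455
grip_force: 37.7
t 22.35 tcp [ 0.581  -0.2226  0.1488] q [ 0.005 -0.108  0.994 -0.004] j [-4.950e-01  4.390e-01 -2.100e-02  1.099e+00 -1.000e-03 -7.110e-01] F [-0.1 -0.4 -0.9] gap 0.0455 gf 37.697510719299316
  leg [-0.516, 1.0, 0.096] rot [-0.009, 0.001, -1.0] rows>=7.0
  leg [-1.0, 0.047, 0.09] rot [-0.003, 0.0, -0.347] rows>=2.4
  leg [-0.1, -0.033, 0.009] rot [0.0, 0.0, -0.0] rows>=0.3
 -> at [0.65  0.036 0.125] 183.2
```

```bash
python3 -m pendant '[{"travel":[-0.516,1,0.09],"rot":[-0.009,0,-1],"fingers":-1},{"travel":[-0.516,1,0.09],"rot":[-0.009,0,-1],"fingers":-1},{"travel":[-0.516,1,0.09],"rot":[-0.009,0,-1],"fingers":-1},{"travel":[-0.516,1,0.09],"rot":[-0.009,0,-1],"fingers":-1},{"travel":[-0.516,1,0.09],"rot":[-0.009,0,-1],"fingers":-1},{"travel":[-0.516,1,0.09],"rot":[-0.009,0,-1],"fingers":-1},{"travel":[-0.516,1,0.09],"rot":[-0.009,0,-1],"fingers":-1},{"travel":[-0.516,1,0.09],"rot":[-0.009,0,-1],"fingers":-1}]'
python3 -m pendant '[{"travel":[-1,0.02,0.09],"rot":[0,0,-0.347],"fingers":-1},{"travel":[-1,0.02,0.09],"rot":[0,0,-0.347],"fingers":-1},{"travel":[-1,0.02,0.09],"rot":[0,0,-0.347],"fingers":-1},{"travel":[-1,0.02,0.09],"rot":[0,0,-0.347],"fingers":-1},{"travel":[-1,0.02,0.09],"rot":[0,0,-0.347],"fingers":-1}]'
python3 -c "
from h import *
plan((.6515,.036,.037,183.2))"
```

```text
clock: 23.15
tcp_pos: [0.6122, -0.0902, 0.1303]
orientation: [-0.001, -0.591, 0.807, 0.004]
wrist_force: [0.4, -0.8, -0.6]
finger_gap: 0.0453
grip_force: 37.6
clock: 23.65
tcp_pos: [0.6459, 0.0252, 0.1196]
orientation: [0.0, 0.726, -0.688, -0.005]
wrist_force: [0.1, -0.1, -0.8]
finger_gap: 0.0455
grip_force: 37.6
t 23.65 tcp [0.6459 0.0252 0.1196] q [ 0.     0.726 -0.688 -0.005] j [-0.087  0.517  0.03   1.091  0.005 -1.712] F [ 0.1 -0.1 -0.8] gap 0.0455 gf 37.61636674404144
  leg [-0.083, -0.056, 0.689] rot [0.006, 0.006, -0.002] rows>=1.7
 -> at [0.6515 0.036  0.037 ] 183.2
```

```bash
python3 -m pendant '[{"travel":[-0.083,-0.05,0.3],"rot":[0.006,0.006,0],"fingers":-1},{"travel":[-0.083,-0.05,0.55],"rot":[0.006,0.006,0],"fingers":-1},{"travel":[-0.083,-0.05,0.69],"rot":[0.006,0.006,0],"fingers":-1},{"travel":[-0.083,-0.05,0.69],"rot":[0.006,0.006,0],"fingers":-1}]'
python3 -m pendant '[{"travel":[-0.02,0,0],"rot":[0,0,0],"fingers":-1},{"travel":[-0.04,0,0],"rot":[0,0,0],"fingers":-1},{"travel":[-0.055,0,0],"rot":[0,0,0],"fingers":-1},{"travel":[-0.055,0,0],"rot":[0,0,0],"fingers":-1}]'
python3 gap.py | grep -v None
```

```text
clock: 24.05
tcp_pos: [0.65, 0.0341, 0.0366]
orientation: [0.0, 0.725, -0.689, -0.001]
wrist_force: [-0.6, -0.1, -0.8]
finger_gap: 0.0456
grip_force: 42.0
clock: 24.45
tcp_pos: [0.6505, 0.0424, 0.037]
orientation: [-0.0, 0.726, -0.687, -0.0]
wrist_force: [-0.2, 0.3, -0.4]
finger_gap: 0.0453
grip_force: 42.0
-90 loaf v [-140.   -56.5] z 0.0497 rule v [-55.7]
-80 loaf v [-140.3  -56.9] z 0.0501 rule v [-57.2]
-50 loaf v [-142.6  -60.7] z 0.0469 rule v [-136.8]
40 loaf v [-129.1  -62.5] z 0.0512 rule v [-61.7]
50 loaf v [-127.8  -62.1] z 0.0512 rule v [-63.7]
60 loaf v [-123.   -62.8] z 0.0514 rule v [-63.4]
70 loaf v [-114.2  -61.6] z 0.0516 rule v [-62.6]
80 loaf v [-148.6  -61.6] z 0.0504 rule v [-95.]
90 loaf v [-100.9  -92.5] z 0.0484 rule v [-55.4]
100 loaf v [-108.3  -98.2] z 0.0488 rule v [-54.2]
```

```bash
python3 -m pendant '[{"travel":[-0.02,0,0.012],"rot":[0,0,0],"fingers":-1},{"travel":[-0.035,0,0.014],"rot":[0,0,0],"fingers":-1},{"travel":[-0.05,0,0.014],"rot":[0,0,0],"fingers":-1},{"travel":[-0.05,0,0.014],"rot":[0,0,0],"fingers":-1}]'
python3 gap.py | grep -v None
```

```text
clock: 24.9
tcp_pos: [0.6508, 0.0484, 0.0357]
orientation: [-0.001, 0.727, -0.687, 0.0]
wrist_force: [-0.2, -1.6, 4.2]
finger_gap: 0.0454
grip_force: 42.4
-90 loaf v [-140.5  -56.9] z 0.0499 rule v [-56.]
-80 loaf v [-140.6  -57.3] z 0.05 rule v [-56.6]
-70 loaf v [-141.1  -56.9] z 0.0499 rule v [-58.2]
-50 loaf v [-139.6  -56.1] z 0.0464 rule v [-138.7]
40 loaf v [-120.8  -56.7] z 0.0502 rule v [-57.2]
50 loaf v [-121.6  -56.2] z 0.0499 rule v [-57.5]
60 loaf v [-115.3  -55.7] z 0.0503 rule v [-57.6]
70 loaf v [-108.1  -57.3] z 0.05 rule v [-57.4]
80 loaf v [-140.9  -56.5] z 0.0491 rule v [-90.5]
90 loaf v [-95.  -79.7] z 0.0491 rule v [-85.8]
100 loaf v [-103.2  -92.1] z 0.048 rule v [-54.7]
```

Matches the first loaf; release and go for the third.

```bash
python3 -m pendant '[{"travel":[0,0,-0.01],"rot":[0,0,0],"fingers":0},{"travel":[0,0,-0.01],"rot":[0,0,0],"fingers":0.35},{"travel":[0,0,-0.01],"rot":[0,0,0],"fingers":0.35},{"travel":[0,0,-0.01],"rot":[0,0,0],"fingers":0.35},{"travel":[0,0,-0.4],"rot":[0,0,0],"fingers":0.35},{"travel":[0,0,-0.8],"rot":[0,0,0],"fingers":0.35},{"travel":[0,0,-1],"rot":[0,0,0],"fingers":0.4},{"travel":[0,0,-1],"rot":[0,0,0],"fingers":0.4}]'
python3 - <<'E'
from loaves import *
loaves(['scene'])
plan((.45,-.33,.22,94))
E
```

```text
clock: 25.75
tcp_pos: [0.6529, 0.0483, 0.1603]
orientation: [-0.003, 0.727, -0.687, 0.003]
wrist_force: [0.8, 0.3, -0.3]
finger_gap: 0.0598
grip_force: 0.0
scene 0.97 hue 13.0 (array([0.5176, 0.0443, 0.0491]), (88.1, 44.4), -84.2, 691)
scene 0.71 hue 12.0 (array([0.6509, 0.0508, 0.0494]), (89.3, 45.8), -85.8, 846)
t 25.85 tcp [0.6503 0.0483 0.1554] q [-0.001  0.727 -0.687  0.   ] j [-4.900e-02  5.000e-01  9.300e-02  1.163e+00  1.000e-03 -1.676e+00] F [-1.1  0.2 -0.7] gap 0.0601 gf 0.0
  leg [1.0, 0.603, -0.177] rot [-0.0, 0.001, 1.0] rows>=7.0
  leg [1.0, -0.552, -0.172] rot [-0.0, 0.0, 0.487] rows>=3.4
  leg [0.622, -1.0, -0.178] rot [0.0, -0.0, -0.0] rows>=2.9
  leg [0.042, -0.067, -0.012] rot [0.0, 0.0, -0.0] rows>=0.2
 -> at [ 0.45 -0.33  0.22] 94
```

```bash
python3 -m pendant '[{"travel":[1,0.6,-0.17],"rot":[0,0,1],"fingers":0.5},{"travel":[1,0.6,-0.17],"rot":[0,0,1],"fingers":0.5},{"travel":[1,0.6,-0.17],"rot":[0,0,1],"fingers":0.5},{"travel":[1,0.6,-0.17],"rot":[0,0,1],"fingers":0.5},{"travel":[1,0.6,-0.17],"rot":[0,0,1],"fingers":0.5},{"travel":[1,0.6,-0.17],"rot":[0,0,1],"fingers":0.5},{"travel":[1,0.6,-0.17],"rot":[0,0,1],"fingers":0.5},{"travel":[1,0.6,-0.17],"rot":[0,0,1],"fingers":0.5}]'
python3 -m pendant '[{"travel":[1,-0.55,-0.17],"rot":[0,0,0.487],"fingers":0.5},{"travel":[1,-0.55,-0.17],"rot":[0,0,0.487],"fingers":0.5},{"travel":[1,-0.55,-0.17],"rot":[0,0,0.487],"fingers":0.5},{"travel":[1,-0.55,-0.17],"rot":[0,0,0.487],"fingers":0.5},{"travel":[1,-0.55,-0.17],"rot":[0,0,0.487],"fingers":0.5}]'
python3 -m pendant '[{"travel":[0.6,-1,-0.17],"rot":[0,0,0],"fingers":0.5},{"travel":[0.6,-1,-0.17],"rot":[0,0,0],"fingers":0.5},{"travel":[0.6,-1,-0.17],"rot":[0,0,0],"fingers":0.5},{"travel":[0.6,-1,-0.17],"rot":[0,0,0],"fingers":0.5},{"travel":[0.6,-1,-0.17],"rot":[0,0,0],"fingers":0.5}]'
python3 - <<'E'
from loaves import *
r=loaves(['wrist'])
plan((.4415,-.345,.10,94),(.4415,-.345,.033,94))
E
```

```text
clock: 26.65
tcp_pos: [0.5837, -0.0753, 0.1732]
orientation: [-0.002, -0.285, 0.958, 0.001]
wrist_force: [0.4, -0.5, -0.3]
finger_gap: 0.0644
grip_force: 0.0
clock: 27.15
tcp_pos: [0.5197, -0.1974, 0.1948]
orientation: [-0.001, -0.035, 0.999, 0.001]
wrist_force: [0.3, 0.3, 0.3]
finger_gap: 0.0643
grip_force: 0.0
clock: 27.65
tcp_pos: [0.457, -0.3211, 0.2152]
orientation: [-0.0, -0.036, 0.999, 0.001]
wrist_force: [0.9, 0.3, -0.3]
finger_gap: 0.0639
grip_force: 0.0
wrist 0.86 hue 16.0 (array([0.6498, 0.0152, 0.0485]), (46.5, 31.2), 4.0, 1492)
wrist 0.77 hue 14.0 (array([ 0.4406, -0.3459,  0.0481]), (88.8, 46.0), 4.2, 5792)
t 27.75 tcp [ 0.4575 -0.3198  0.2152] q [-0.001 -0.036  0.999  0.001] j [-7.540e-01  2.950e-01 -6.600e-02  1.213e+00  1.000e-03 -8.270e-01] F [-0.2 -0.4 -0.4] gap 0.0639 gf 0.0
  leg [0.147, -0.202, 0.96] rot [0.002, -0.001, 0.003] rows>=2.4
 -> at [ 0.4415 -0.345   0.1   ] 94
  leg [0.0, 0.0, 0.558] rot [-0.0, 0.0, 0.0] rows>=1.3
 -> at [ 0.4415 -0.345   0.033 ] 94
```

```bash
python3 -m pendant '[{"travel":[0.147,-0.208,0.96],"rot":[0,0,0],"fingers":0.5},{"travel":[0.147,-0.208,0.96],"rot":[0,0,0],"fingers":0.5},{"travel":[0.147,-0.208,0.96],"rot":[0,0,0],"fingers":0.5},{"travel":[0.147,-0.208,0.96],"rot":[0,0,0],"fingers":0.5}]'
python3 -m pendant '[{"travel":[0,0,0.3],"rot":[0,0,0],"fingers":0.5},{"travel":[0,0,0.56],"rot":[0,0,0],"fingers":0.5},{"travel":[0,0,0.56],"rot":[0,0,0],"fingers":0.5},{"travel":[0,0,0.56],"rot":[0,0,0],"fingers":0.5}]'
python3 -m pendant '[{"travel":[0,0,0],"rot":[0,0,0],"fingers":-1},{"travel":[0,0,0],"rot":[0,0,0],"fingers":-1},{"travel":[0,0,0],"rot":[0,0,0],"fingers":-1},{"travel":[0,0,0],"rot":[0,0,0],"fingers":-1},{"travel":[0,0,0],"rot":[0,0,0],"fingers":-1},{"travel":[0,0,-0.5],"rot":[0,0,0],"fingers":-1},{"travel":[0,0,-0.9],"rot":[0,0,0],"fingers":-1},{"travel":[0,0,-0.9],"rot":[0,0,0],"fingers":-1}]' 35
python3 -c "
from h import *
plan((.583,.033,.13,183.2))"
```

```text
clock: 28.15
tcp_pos: [0.4397, -0.344, 0.097]
orientation: [-0.003, -0.036, 0.999, 0.003]
wrist_force: [0.8, 1.0, -0.0]
finger_gap: 0.0644
grip_force: 0.0
clock: 28.55
tcp_pos: [0.4422, -0.3466, 0.0349]
orientation: [0.0, -0.036, 0.999, 0.0]
wrist_force: [0.4, -0.8, 0.1]
finger_gap: 0.0636
grip_force: 0.0
clock: 29.35
tcp_pos: [0.4441, -0.3503, 0.1491]
orientation: [0.004, -0.035, 0.999, -0.004]
wrist_force: [0.2, -1.9, -1.6]
finger_gap: 0.0453
grip_force: 37.0
t 29.35 tcp [ 0.4441 -0.3503  0.1491] q [ 0.004 -0.035  0.999 -0.004] j [-0.81   0.336 -0.176  1.048  0.    -0.879] F [ 0.2 -1.9 -1.6] gap 0.0453 gf 37.03960955142975
  leg [-0.443, 1.0, 0.046] rot [-0.008, -0.001, -1.0] rows>=7.0
  leg [-1.0, 0.107, 0.048] rot [-0.004, -0.0, -0.487] rows>=3.4
  leg [-1.0, -0.427, 0.051] rot [-0.0, -0.0, -0.0] rows>=2.6
  leg [-0.194, -0.083, 0.01] rot [-0.0, 0.0, -0.0] rows>=0.5
 -> at [0.583 0.033 0.13 ] 183.2
```

```bash
python3 -m pendant '[{"travel":[-0.443,1,0.04],"rot":[-0.008,0,-1],"fingers":-1},{"travel":[-0.443,1,0.04],"rot":[-0.008,0,-1],"fingers":-1},{"travel":[-0.443,1,0.04],"rot":[-0.008,0,-1],"fingers":-1},{"travel":[-0.443,1,0.04],"rot":[-0.008,0,-1],"fingers":-1},{"travel":[-0.443,1,0.04],"rot":[-0.008,0,-1],"fingers":-1},{"travel":[-0.443,1,0.04],"rot":[-0.008,0,-1],"fingers":-1},{"travel":[-0.443,1,0.04],"rot":[-0.008,0,-1],"fingers":-1},{"travel":[-0.443,1,0.04],"rot":[-0.008,0,-1],"fingers":-1}]'
python3 -m pendant '[{"travel":[-1,0.107,0],"rot":[0,0,-0.487],"fingers":-1},{"travel":[-1,0.107,0],"rot":[0,0,-0.487],"fingers":-1},{"travel":[-1,0.107,0],"rot":[0,0,-0.487],"fingers":-1},{"travel":[-1,0.107,0],"rot":[0,0,-0.487],"fingers":-1},{"travel":[-1,0.107,0],"rot":[0,0,-0.487],"fingers":-1}]'
python3 -m pendant '[{"travel":[-1,-0.427,0],"rot":[0,0,0],"fingers":-1},{"travel":[-1,-0.427,0],"rot":[0,0,0],"fingers":-1},{"travel":[-1,-0.427,0],"rot":[0,0,0],"fingers":-1},{"travel":[-1,-0.427,0],"rot":[0,0,0],"fingers":-1},{"travel":[-1,-0.427,0],"rot":[0,0,0],"fingers":-1}]'
python3 - <<'E'
from loaves import *
loaves(['scene'])
plan((.5825,.032,.08,183.2),(.5825,.032,.037,183.2))
E
```

```text
clock: 30.15
tcp_pos: [0.4861, -0.224, 0.1374]
orientation: [0.0, -0.53, 0.848, 0.004]
wrist_force: [-0.9, -0.4, -2.2]
finger_gap: 0.0455
grip_force: 36.9
clock: 30.65
tcp_pos: [0.5274, -0.1096, 0.1378]
orientation: [-0.001, 0.726, -0.688, -0.004]
wrist_force: [0.4, -0.5, -0.6]
finger_gap: 0.0458
grip_force: 36.9
clock: 31.15
tcp_pos: [0.5715, 0.0122, 0.1382]
orientation: [-0.001, 0.726, -0.688, -0.004]
wrist_force: [-0.2, -0.5, -0.9]
finger_gap: 0.0452
grip_force: 36.9
scene 0.72 hue 12.0 (array([0.6514, 0.0498, 0.0495]), (91.2, 46.2), -85.1, 842)
scene 0.68 hue 13.0 (array([0.5145, 0.0529, 0.0491]), (110.0, 49.6), -89.6, 715)
t 31.25 tcp [0.5712 0.0111 0.1382] q [-0.001  0.726 -0.688 -0.004] j [-0.124  0.366 -0.159  1.051  0.006 -1.748] F [-0.8 -0.1 -1.6] gap 0.0455 gf 36.929683685302734
  leg [-0.165, -0.105, 0.486] rot [0.004, 0.007, -0.003] rows>=1.3
 -> at [0.5825 0.032  0.08  ] 183.2
  leg [-0.0, 0.0, 0.358] rot [-0.0, -0.0, 0.0] rows>=0.9
 -> at [0.5825 0.032  0.037 ] 183.2
```

```bash
python3 -m pendant '[{"travel":[-0.165,-0.105,0.3],"rot":[0.004,0.006,0],"fingers":-1},{"travel":[-0.165,-0.105,0.48],"rot":[0.004,0.006,0],"fingers":-1},{"travel":[-0.165,-0.105,0.7],"rot":[0.004,0.006,0],"fingers":-1},{"travel":[-0.165,-0.105,0.845],"rot":[0.004,0.006,0],"fingers":-1},{"travel":[-0.165,-0.105,0.845],"rot":[0.004,0.006,0],"fingers":-1}]'
python3 -m pendant '[{"travel":[-0.02,0,0],"rot":[0,0,0],"fingers":-1},{"travel":[-0.04,0,0],"rot":[0,0,0],"fingers":-1},{"travel":[-0.04,0,0],"rot":[0,0,0],"fingers":-1}]'
python3 gap.py | grep -v None
```

```text
clock: 31.75
tcp_pos: [0.5819, 0.0317, 0.0366]
orientation: [-0.0, 0.725, -0.688, -0.001]
wrist_force: [0.3, -0.1, -1.2]
finger_gap: 0.0452
grip_force: 41.9
clock: 32.05
tcp_pos: [0.5823, 0.0379, 0.0371]
orientation: [-0.0, 0.726, -0.687, -0.0]
wrist_force: [0.4, -0.0, -1.3]
finger_gap: 0.0452
grip_force: 41.9
-90 loaf v [-125.4  -56.9] z 0.0496 rule v [-57.1]
-80 loaf v [-132.7  -56.2] z 0.0497 rule v [-56.8]
-70 loaf v [-107.9  -56.2] z 0.0501 rule v [-57.1]
-50 loaf v [-106.2  -57. ] z 0.0466 rule v [-107.4]
-10 loaf v [-118.5  -63.5] z 0.0513 rule v [-64.7]
10 loaf v [-145.4  -62.1] z 0.0505 rule v [-89.]
20 loaf v [-100.4  -67.5] z 0.0484 rule v [-99.6]
40 loaf v [-140.5  -57.3] z 0.0495 rule v [-57.7]
50 loaf v [-140.7  -55.2] z 0.0498 rule v [-56.1]
60 loaf v [-140.5  -56.6] z 0.0499 rule v [-57.]
70 loaf v [-140.7  -57.1] z 0.05 rule v [-56.2]
80 loaf v [-142.2  -56.2] z 0.0488 rule v [-135.2]
```

```bash
python3 -m pendant '[{"travel":[-0.02,0,0.01],"rot":[0,0,0],"fingers":-1},{"travel":[-0.04,0,0.012],"rot":[0,0,0],"fingers":-1},{"travel":[-0.053,0,0.012],"rot":[0,0,0],"fingers":-1},{"travel":[-0.053,0,0.012],"rot":[0,0,0],"fingers":-1}]'
python3 gap.py | grep -v None | sed -n 4,9p
python3 -m pendant '[{"travel":[0,0,-0.01],"rot":[0,0,0],"fingers":0},{"travel":[0,0,-0.01],"rot":[0,0,0],"fingers":0.2},{"travel":[0,0,-0.01],"rot":[0,0,0],"fingers":0.2},{"travel":[0,0,-0.01],"rot":[0,0,0],"fingers":0.2},{"travel":[0,0,-0.4],"rot":[0,0,0],"fingers":0.2},{"travel":[0,0,-0.8],"rot":[0,0,0],"fingers":0.2},{"travel":[0,0,-1],"rot":[0,0,0],"fingers":0.2},{"travel":[0,0,-1],"rot":[0,0,0],"fingers":0.2}]'
python3 -m pendant '[{"travel":[0.8,0.2,-0.8],"rot":[0,0,0],"fingers":0.2},{"travel":[0.8,0.2,-0.8],"rot":[0,0,0],"fingers":0.2},{"travel":[0.8,0.2,-0.8],"rot":[0,0,0],"fingers":0.2},{"travel":[0.8,0.2,-0.8],"rot":[0,0,0],"fingers":0.2}]'
python3 gap.py | grep -v None; python3 loaves.py wrist scene top
python3 - <<'E'
from h import *
im,d=env.read_camera('wrist'); cv2.imwrite('pics/set.png',im)
plan((.350,.29,.20,86.5))
E
```

```text
clock: 32.5
tcp_pos: [0.5822, 0.0449, 0.0358]
orientation: [-0.001, 0.727, -0.687, -0.0]
wrist_force: [-0.6, 1.2, 0.2]
finger_gap: 0.0456
grip_force: 42.1
-50 loaf v [-98.8 -59.1] z 0.0464 rule v [-102.1]
20 loaf v [-93.4 -60.1] z 0.0479 rule v [-91.7]
40 loaf v [-141.   -55.9] z 0.0494 rule v [-57.2]
50 loaf v [-141.5  -56.1] z 0.0498 rule v [-56.3]
60 loaf v [-141.6  -55. ] z 0.0499 rule v [-57.1]
70 loaf v [-140.4  -55.3] z 0.05 rule v [-56.4]
clock: 33.35
tcp_pos: [0.5848, 0.0443, 0.1604]
orientation: [-0.003, 0.727, -0.687, 0.003]
wrist_force: [0.6, 0.2, 0.4]
finger_gap: 0.0514
grip_force: 0.0
clock: 33.75
tcp_pos: [0.5646, -0.0561, 0.2546]
orientation: [-0.001, 0.725, -0.688, 0.002]
wrist_force: [-0.4, 0.5, -0.2]
finger_gap: 0.0514
grip_force: 0.0
-90 loaf v [-141.1  -57.1] z 0.0498 rule v [-57.1]
-80 loaf v [-140.6  -56.5] z 0.05 rule v [-57.5]
-50 loaf v [-142.2  -58.3] z 0.047 rule v [-138.8]
20 loaf v [-138.3  -61.4] z 0.0462 rule v [-139.6]
40 loaf v [-141.3  -56.6] z 0.0496 rule v [-57.1]
50 loaf v [-141.1  -56.6] z 0.0501 rule v [-56.2]
60 loaf v [-141.   -56.1] z 0.0498
[... 521 characters left out ...]
cene 0.55 hue 12.0 (array([0.6508, 0.0507, 0.0493]), (90.3, 45.7), -85.7, 841)
top 0.82 hue 13.0 (array([0.6491, 0.0481, 0.0496]), (90.2, 46.6), -86.7, 736)
top 0.68 hue 12.0 (array([0.5135, 0.0527, 0.0497]), (66.5, 46.6), -89.3, 500)
top 0.64 hue 12.0 (array([0.5824, 0.0452, 0.0494]), (89.5, 46.7), -87.2, 730)
t 34.15 tcp [ 0.5629 -0.0519  0.2501] q [ 0.     0.727 -0.687 -0.002] j [-2.340e-01  2.960e-01  2.200e-02  1.300e+00  1.000e-03 -1.863e+00] F [-0.1 -0.9  0.4] gap 0.051 gf 0.0
  leg [-1.0, 0.546, 0.145] rot [0.002, -0.0, 1.0] rows>=7.0
  leg [-0.024, 1.0, 0.126] rot [0.001, -0.0, 0.613] rows>=4.3
  leg [0.705, 0.991, 0.151] rot [-0.0, -0.0, -0.0] rows>=2.9
 -> at [0.35 0.29 0.2 ] 86.5
```

View pics/set.png

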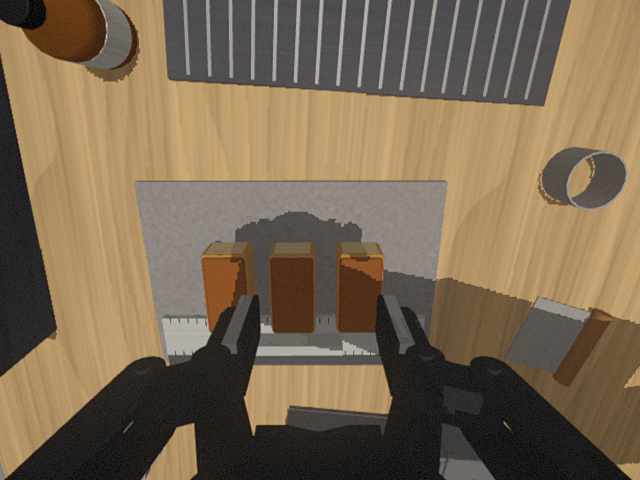

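```bash
python3 -m pendant '[{"travel":[-1,0.546,0],"rot":[0,0,1],"fingers":-1},{"travel":[-1,0.546,0],"rot":[0,0,1],"fingers":-1},{"travel":[-1,0.546,0],"rot":[0,0,1],"fingers":-1},{"travel":[-1,0.546,0],"rot":[0,0,1],"fingers":-1},{"travel":[-1,0.546,0],"rot":[0,0,1],"fingers":-1},{"travel":[-1,0.546,0],"rot":[0,0,1],"fingers":-1},{"travel":[-1,0.546,0],"rot":[0,0,1],"fingers":-1},{"travel":[-1,0.546,0],"rot":[0,0,1],"fingers":-1}]'
python3 -m pendant '[{"travel":[0,1,0],"rot":[0,0,0.613],"fingers":-1},{"travel":[0,1,0],"rot":[0,0,0.613],"fingers":-1},{"travel":[0,1,0],"rot":[0,0,0.613],"fingers":-1},{"travel":[0,1,0],"rot":[0,0,0.613],"fingers":-1},{"travel":[0,1,0],"rot":[0,0,0.613],"fingers":-1}]'
python3 -m pendant '[{"travel":[0.65,0.8,0],"rot":[0,0,0],"fingers":-1},{"travel":[0.65,0.8,0],"rot":[0,0,0],"fingers":-1},{"travel":[0.65,0.8,0],"rot":[0,0,0],"fingers":-1},{"travel":[0.65,0.8,0],"rot":[0,0,0],"fingers":-1}]'
python3 - <<'E'
from h import *
s=state(); im,d=env.read_camera('wrist'); W=cloud('wrist',d,s); cv2.imwrite('pics/btn.png',im)
for o in env.outline_of('wrist','shutter_top')[:2]:
    P=W[o['mask']]; print(o['conf'],o['xy'],rect(P,.074,.09),np.nanmedian(P,0))
P=W.reshape(-1,3); k=(im.min(2).ravel()>110)&(np.ptp(im.astype(int),axis=2).ravel()<45)&(P[:,2]>.074)&(P[:,2]<.088)&(P[:,0]<.395)&(P[:,1]<.33)
print('white',k.sum(),np.median(P[k],0) if k.sum() else '')
print(proj('wrist',[.358,.293,.08],s))
E
python3 gap.py | grep -v None
```

```text
clock: 34.95
tcp_pos: [0.4909, 0.0639, 0.2511]
orientation: [-0.0, -0.286, 0.958, 0.001]
wrist_force: [-0.5, 0.2, 0.7]
finger_gap: 0.0003
grip_force: 0.0
clock: 35.45
tcp_pos: [0.4246, 0.1648, 0.2516]
orientation: [-0.0, 0.03, 1.0, 0.001]
wrist_force: [1.3, 0.4, 0.7]
finger_gap: 0.0001
grip_force: 0.0
clock: 35.85
tcp_pos: [0.3516, 0.2663, 0.2517]
orientation: [-0.0, 0.027, 1.0, 0.001]
wrist_force: [0.8, -0.1, 0.1]
finger_gap: 0.0
grip_force: 0.0
t 35.85 tcp [0.3516 0.2663 0.2517] q [-0.     0.027  1.     0.001] j [ 0.465  0.054 -0.27   1.247  0.002  0.518] F [ 0.8 -0.1  0.1] gap 0.0 gf 0.0
0.81 [350.4, 219.0] (array([0.3547, 0.2922, 0.0827]), (26.9, 25.9), -74.1, 806) [0.35383585 0.2922412  0.08268237]
white 578 [0.35378613 0.2926484  0.08282655]
[np.float64(349.5679228526835), np.float64(221.35366670052161)]
-90 loaf v [-140.9  -55.9] z 0.0498 rule v [-56.5]
-80 loaf v [-140.2  -56.6] z 0.0497 rule v [-57.4]
-50 loaf v [-140.8  -58.9] z 0.047 rule v [-137.5]
20 loaf v [-140.7  -59.1] z 0.046 rule v [-136.1]
40 loaf v [-141.6  -57.2] z 0.0497 rule v [-56.7]
50 loaf v [-141.9  -56.9] z 0.0498 rule v [-56.9]
60 loaf v [-141.2  -56.6] z 0.0497 rule v [-57.4]
70 loaf v [-140.2  -56.1] z 0.0498 rule v [-57.5]
80 loaf v [-141.6  -57.7] z 0.049 rule v [-135.8]
```

View pics/btn.png

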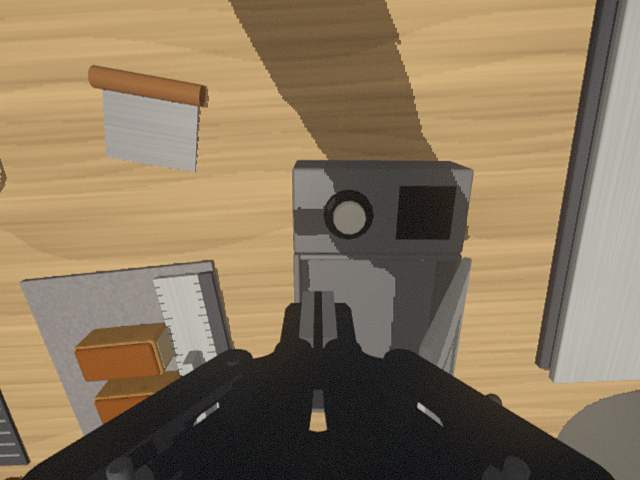

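```bash
python3 -c "
from h import *
plan((.353,.292,.125,86.5))"
```

```text
t 36.0 tcp [0.3538 0.2643 0.2517] q [0.   0.03 1.   0.  ] j [ 4.590e-01  5.400e-02 -2.690e-01  1.247e+00  1.000e-03  5.190e-01] F [-0.4 -0.6  0.6] gap 0.0 gf 0.0
  leg [0.02, 0.217, 1.0] rot [0.001, -0.0, 0.001] rows>=2.5
  leg [0.001, 0.012, 0.056] rot [-0.0, 0.0, 0.0] rows>=0.1
 -> at [0.353 0.292 0.125] 86.5
```

```bash
python3 -m pendant '[{"travel":[0.021,0.229,0.5],"rot":[0,0,0],"fingers":-1},{"travel":[0.021,0.229,0.9],"rot":[0,0,0],"fingers":-1},{"travel":[0.021,0.229,1],"rot":[0,0,0],"fingers":-1},{"travel":[0.021,0.229,1],"rot":[0,0,0],"fingers":-1}]'
python3 -m pendant '[{"travel":[0,0,0.08],"rot":[0,0,0],"fingers":-1},{"travel":[0,0,0.13],"rot":[0,0,0],"fingers":-1},{"travel":[0,0,0.13],"rot":[0,0,0],"fingers":-1}]'
python3 -m pendant '[{"travel":[0,0,0.03],"rot":[0,0,0],"fingers":-1},{"travel":[0,0,0.05],"rot":[0,0,0],"fingers":-1},{"travel":[0,0,0.05],"rot":[0,0,0],"fingers":-1}]'
```

```text
clock: 36.4
tcp_pos: [0.3509, 0.2899, 0.1282]
orientation: [-0.003, 0.031, 1.0, -0.002]
wrist_force: [-0.0, 0.5, 0.4]
finger_gap: -0.0003
grip_force: 0.0
clock: 36.7
tcp_pos: [0.3536, 0.292, 0.1168]
orientation: [0.0, 0.031, 1.0, 0.001]
wrist_force: [-0.7, 0.5, -0.3]
finger_gap: 0.0001
grip_force: 0.0
clock: 37.0
tcp_pos: [0.3529, 0.2921, 0.1104]
orientation: [0.0, 0.031, 1.0, 0.001]
wrist_force: [0.1, 0.5, 0.1]
finger_gap: 0.0
grip_force: 0.0
```

```bash
python3 -m pendant '[{"travel":[0,0,0.04],"rot":[0,0,0],"fingers":-1},{"travel":[0,0,0.08],"rot":[0,0,0],"fingers":-1},{"travel":[0,0,0.08],"rot":[0,0,0],"fingers":-1}]'
python3 -m pendant '[{"travel":[0,0,0.02],"rot":[0,0,0],"fingers":-1},{"travel":[0,0,0.02],"rot":[0,0,0],"fingers":-1}]'
python3 -m pendant '[{"travel":[0,0,0.02],"rot":[0,0,0],"fingers":-1},{"travel":[0,0,0.02],"rot":[0,0,0],"fingers":-1}]'
python3 -m pendant '[{"travel":[0,0,0.02],"rot":[0,0,0],"fingers":-1},{"travel":[0,0,0.02],"rot":[0,0,0],"fingers":-1}]'
```

```text
clock: 37.3
tcp_pos: [0.3528, 0.2921, 0.1002]
orientation: [-0.0, 0.031, 1.0, 0.001]
wrist_force: [1.2, 0.2, 2.1]
finger_gap: 0.0
grip_force: 0.9
clock: 37.5
tcp_pos: [0.3529, 0.2922, 0.0982]
orientation: [-0.0, 0.031, 1.0, 0.001]
wrist_force: [0.0, -0.2, 3.5]
finger_gap: -0.0001
grip_force: 1.5
clock: 37.7
tcp_pos: [0.3529, 0.2922, 0.0959]
orientation: [0.0, 0.031, 1.0, 0.001]
wrist_force: [-0.9, -0.7, 3.8]
finger_gap: 0.0004
grip_force: 2.1
clock: 37.9
tcp_pos: [0.3529, 0.2922, 0.0949]
orientation: [0.0, 0.031, 1.0, 0.001]
wrist_force: [-4.4, -2.0, 16.1]
finger_gap: 0.0001
grip_force: 7.8
```

```bash
python3 -m pendant '[{"travel":[0,0,-0.1],"rot":[0,0,0],"fingers":-1},{"travel":[0,0,-0.4],"rot":[0,0,0],"fingers":-1},{"travel":[0,0,-0.8],"rot":[0,0,0],"fingers":-1},{"travel":[0,0,-1],"rot":[0,0,0],"fingers":-1},{"travel":[0,0,-1],"rot":[0,0,0],"fingers":-1}]'
python3 - <<'E'
from h import *
im,d=env.read_camera('scene'); W=cloud('scene',d); P=W.reshape(-1,3); P=P[np.isfinite(P[:,0])]
k=(abs(P[:,0]-.357)<.008)&(abs(P[:,1]-.295)<.008); print('btn z',np.nanmedian(P[k,2]))
plan((.515,.039,.22,183.2))
E
python3 lid.py
```

```text
clock: 38.4
tcp_pos: [0.3549, 0.2931, 0.217]
orientation: [0.003, 0.031, 1.0, 0.002]
wrist_force: [-0.2, 0.2, 0.4]
finger_gap: -0.0001
grip_force: 0.0
btn z 0.24453720997031214
t 38.45 tcp [0.3539 0.2925 0.2148] q [0.002 0.031 1.    0.002] j [ 5.150e-01  1.020e-01 -3.090e-01  1.156e+00  1.000e-03  5.770e-01] F [-1.1  0.  -0.4] gap 0.0001 gf 0.0
  leg [-0.727, -1.0, -0.022] rot [-0.0, 0.003, -1.0] rows>=7.0
  leg [0.445, -1.0, -0.02] rot [-0.0, 0.002, -0.613] rows>=4.3
  leg [0.151, -0.084, -0.003] rot [0.0, -0.0, 0.0] rows>=0.4
 -> at [0.515 0.039 0.22 ] 183.2
t 38.45 tcp [0.3539 0.2925 0.2148] q [0.002 0.031 1.    0.002] j [ 5.150e-01  1.020e-01 -3.090e-01  1.156e+00  1.000e-03  5.770e-01] F [-1.1  0.  -0.4] gap 0.0001 gf 0.0
top 0.91 1799
[0.05179053 0.86372265 0.50129924] 1320 angle 59.914005972635856
scene 0.6 6671
[0.05332092 0.8672064  0.49508579] 5924 angle 60.32459212860109
```

```bash
python3 -m pendant '[{"travel":[-0.727,-1,-0.1],"rot":[0,0,-1],"fingers":0.35},{"travel":[-0.727,-1,-0.1],"rot":[0,0,-1],"fingers":0.35},{"travel":[-0.727,-1,-0.1],"rot":[0,0,-1],"fingers":0.35},{"travel":[-0.727,-1,-0.1],"rot":[0,0,-1],"fingers":0.35},{"travel":[-0.727,-1,-0.1],"rot":[0,0,-1],"fingers":0.35},{"travel":[-0.727,-1,-0.1],"rot":[0,0,-1],"fingers":0.35},{"travel":[-0.727,-1,-0.1],"rot":[0,0,-1],"fingers":0.35},{"travel":[-0.727,-1,-0.1],"rot":[0,0,-1],"fingers":0.35}]'
python3 -m pendant '[{"travel":[0.6,-1,0.1],"rot":[0,0,-0.613],"fingers":0.35},{"travel":[0.6,-1,0.1],"rot":[0,0,-0.613],"fingers":0.35},{"travel":[0.6,-1,0.1],"rot":[0,0,-0.613],"fingers":0.35},{"travel":[0.6,-1,0.1],"rot":[0,0,-0.613],"fingers":0.35},{"travel":[0.6,-1,0.1],"rot":[0,0,-0.613],"fingers":0.35},{"travel":[0.6,-1,0.1],"rot":[0,0,-0.613],"fingers":0.35}]'
python3 loaves.py wrist top
python3 - <<'E'
from h import *
plan((.515,.039,.09,183.2),(.515,.039,.036,183.2))
E
```

```text
clock: 39.45
tcp_pos: [0.4317, 0.1664, 0.2237]
orientation: [-0.001, -0.474, 0.88, 0.001]
wrist_force: [0.7, -0.1, -0.4]
finger_gap: 0.0576
grip_force: 0.0
clock: 40.05
tcp_pos: [0.4919, 0.0398, 0.2115]
orientation: [0.001, 0.726, -0.688, -0.002]
wrist_force: [0.8, -0.1, 0.4]
finger_gap: 0.0576
grip_force: 0.0
wrist 0.84 hue 13.0 (array([0.5143, 0.0384, 0.0512]), (89.5, 45.7), -86.8, 5773)
wrist 0.74 hue 14.0 (array([0.5821, 0.0429, 0.0512]), (89.7, 46.3), -86.6, 6052)
wrist 0.68 hue 14.0 (array([0.648 , 0.0462, 0.0512]), (89.6, 45.9), -86.1, 6397)
wrist 0.5 hue 15.0 (array([0.4306, 0.2454, 0.055 ]), (258.5, 63.1), -18.7, 4754)
top 0.79 hue 13.0 (array([0.6491, 0.0479, 0.0498]), (89.9, 46.8), -86.8, 686)
t 40.25 tcp [0.4922 0.0408 0.2127] q [-0.     0.726 -0.687 -0.001] j [-8.100e-02  1.730e-01 -2.300e-01  1.169e+00  1.000e-03 -1.706e+00] F [ 0.4 -0.8  0.1] gap 0.0576 gf 0.0
  leg [0.026, -0.186, 1.0] rot [0.001, 0.001, -0.001] rows>=2.4
  leg [0.001, -0.004, 0.022] rot [-0.0, -0.0, 0.0] rows>=0.1
 -> at [0.515 0.039 0.09 ] 183.2
  leg [-0.0, -0.0, 0.45] rot [0.0, -0.0, 0.0] rows>=1.1
 -> at [0.515 0.039 0.036] 183.2
```

```bash
python3 -m pendant '[{"travel":[0.026,-0.185,0.5],"rot":[0,0,0],"fingers":0.35},{"travel":[0.026,-0.185,0.9],"rot":[0,0,0],"fingers":0.35},{"travel":[0.026,-0.185,1],"rot":[0,0,0],"fingers":0.35},{"travel":[0.026,-0.185,1],"rot":[0,0,0],"fingers":0.35}]'
python3 -m pendant '[{"travel":[0,0,0.3],"rot":[0,0,0],"fingers":0.35},{"travel":[0,0,0.46],"rot":[0,0,0],"fingers":0.35},{"travel":[0,0,0.46],"rot":[0,0,0],"fingers":0.35}]'
python3 -m pendant '[{"travel":[0,0,0],"rot":[0,0,0],"fingers":-1},{"travel":[0,0,0],"rot":[0,0,0],"fingers":-1},{"travel":[0,0,0],"rot":[0,0,0],"fingers":-1},{"travel":[0,0,0],"rot":[0,0,0],"fingers":-1},{"travel":[0,0,0],"rot":[0,0,0],"fingers":-1},{"travel":[0,0,-0.5],"rot":[0,0,0],"fingers":-1},{"travel":[0,0,-0.9],"rot":[0,0,0],"fingers":-1},{"travel":[0,0,-0.9],"rot":[0,0,0],"fingers":-1}]' 35
python3 -c "
from h import *
plan((.40,-.235,.13,183.2),(.40,-.235,.036,183.2))"
```

```text
clock: 40.65
tcp_pos: [0.5117, 0.0394, 0.0894]
orientation: [0.002, 0.727, -0.687, -0.003]
wrist_force: [-0.5, 0.2, -0.1]
finger_gap: 0.0578
grip_force: 0.0
clock: 40.95
tcp_pos: [0.5137, 0.0392, 0.0372]
orientation: [0.001, 0.727, -0.687, -0.002]
wrist_force: [0.3, 0.9, 1.0]
finger_gap: 0.0572
grip_force: 0.0
clock: 41.75
tcp_pos: [0.5185, 0.0384, 0.1522]
orientation: [-0.004, 0.727, -0.687, 0.004]
wrist_force: [0.6, -0.4, 0.0]
finger_gap: 0.0453
grip_force: 36.8
t 41.75 tcp [0.5185 0.0384 0.1522] q [-0.004  0.727 -0.687  0.004] j [-8.100e-02  2.520e-01 -2.850e-01  1.024e+00  1.000e-03 -1.708e+00] F [ 0.6 -0.4  0. ] gap 0.0453 gf 36.77665114402771
  leg [1.0, 0.503, 0.078] rot [-0.01, -0.0, 0.0] rows>=2.7
  leg [1.0, 0.502, 0.083] rot [0.0, 0.0, 0.0] rows>=2.7
  leg [0.219, 0.11, 0.018] rot [0.0, 0.0, 0.0] rows>=0.6
 -> at [ 0.4   -0.235  0.13 ] 183.2
  leg [0.0, 0.0, 0.783] rot [0.0, 0.0, 0.0] rows>=1.9
 -> at [ 0.4   -0.235  0.036] 183.2
```

```bash
python3 -m pendant '[{"travel":[1,0.5,0.08],"rot":[-0.01,0,0],"fingers":-1},{"travel":[1,0.5,0.08],"rot":[-0.01,0,0],"fingers":-1},{"travel":[1,0.5,0.08],"rot":[-0.01,0,0],"fingers":-1},{"travel":[1,0.5,0.08],"rot":[-0.01,0,0],"fingers":-1}]'
python3 -m pendant '[{"travel":[1,0.5,0.08],"rot":[0,0,0],"fingers":-1},{"travel":[1,0.5,0.08],"rot":[0,0,0],"fingers":-1},{"travel":[1,0.5,0.08],"rot":[0,0,0],"fingers":-1},{"travel":[1,0.5,0.08],"rot":[0,0,0],"fingers":-1}]'
python3 -m pendant '[{"travel":[0.22,0.11,0.2],"rot":[0,0,0],"fingers":-1},{"travel":[0.22,0.11,0.6],"rot":[0,0,0],"fingers":-1},{"travel":[0.22,0.11,0.7],"rot":[0,0,0],"fingers":-1},{"travel":[0.22,0.11,0.7],"rot":[0,0,0],"fingers":-1}]'
python3 -c "
from h import *
plan((.40,-.235,.035,183.2))"
```

```text
clock: 42.15
tcp_pos: [0.4599, -0.0874, 0.1358]
orientation: [0.004, 0.725, -0.689, -0.004]
wrist_force: [1.2, -0.1, -0.4]
finger_gap: 0.0456
grip_force: 36.6
clock: 42.55
tcp_pos: [0.4075, -0.2106, 0.1269]
orientation: [0.004, 0.725, -0.689, -0.004]
wrist_force: [0.7, -0.3, -0.1]
finger_gap: 0.0456
grip_force: 36.6
clock: 42.95
tcp_pos: [0.3944, -0.2326, 0.041]
orientation: [0.003, 0.727, -0.687, -0.007]
wrist_force: [-0.2, -0.5, 0.0]
finger_gap: 0.0457
grip_force: 36.6
t 42.95 tcp [ 0.3944 -0.2326  0.041 ] q [ 0.003  0.727 -0.687 -0.007] j [-0.705  0.28  -0.564  0.741 -0.006 -2.332] F [-0.2 -0.5  0. ] gap 0.0457 gf 36.606513261795044
  leg [0.023, -0.046, 0.049] rot [0.013, 0.005, 0.0] rows>=0.2
 -> at [ 0.4   -0.235  0.035] 183.2
```

```bash
python3 -m pendant '[{"travel":[0,-0.03,0.05],"rot":[0.013,0.005,0],"fingers":-1},{"travel":[0,-0.03,0.05],"rot":[0.013,0.005,0],"fingers":-1},{"travel":[0,-0.03,0.055],"rot":[0.013,0.005,0],"fingers":-1},{"travel":[0,-0.03,0.055],"rot":[0.013,0.005,0],"fingers":0},{"travel":[0,-0.03,0.055],"rot":[0.013,0.005,0],"fingers":0.35},{"travel":[0,-0.03,0.05],"rot":[0.013,0.005,0],"fingers":0.35},{"travel":[0,-0.03,0.04],"rot":[0.013,0.005,0],"fingers":0.35}]'
python3 -m pendant '[{"travel":[0,0,-0.4],"rot":[0,0,0],"fingers":0.35},{"travel":[0,0,-0.8],"rot":[0,0,0],"fingers":0.35},{"travel":[0,0,-1],"rot":[0,0,0],"fingers":0.35},{"travel":[0,0,-1],"rot":[0,0,0],"fingers":0.35}]'
python3 - <<'E'
from loaves import *
loaves(['scene','top'])
plan((.57,.043,.16,183.2))
E
```

```text
clock: 43.65
tcp_pos: [0.3995, -0.2346, 0.0387]
orientation: [0.0, 0.727, -0.687, 0.003]
wrist_force: [0.6, 0.4, -0.5]
finger_gap: 0.0577
grip_force: 0.0
clock: 44.05
tcp_pos: [0.4012, -0.2359, 0.1626]
orientation: [0.0, 0.727, -0.687, 0.007]
wrist_force: [-0.4, -0.4, -0.4]
finger_gap: 0.0576
grip_force: 0.0
scene 0.78 hue 12.0 (array([0.5835, 0.0557, 0.0493]), (110.8, 45.5), -86.8, 786)
scene 0.75 hue 15.0 (array([ 0.4015, -0.2287,  0.046 ]), (89.0, 47.3), -85.0, 392)
scene 0.69 hue 12.0 (array([0.6515, 0.0513, 0.0494]), (89.5, 44.9), -85.9, 793)
top 0.97 hue 13.0 (array([0.6493, 0.0481, 0.0497]), (90.3, 47.5), -87.2, 740)
top 0.76 hue 13.0 (array([0.5824, 0.0447, 0.0497]), (90.0, 46.6), -87.3, 740)
top 0.75 hue 12.0 (array([ 0.3986, -0.2136,  0.046 ]), (53.0, 45.6), -87.6, 422)
top 0.46 hue 17.0 (array([0.618 , 0.0383, 0.0463]), (110.9, 73.9), 2.8, 46)
t 44.25 tcp [ 0.3983 -0.2335  0.1572] q [ 0.     0.727 -0.687  0.001] j [-7.040e-01  1.460e-01 -4.050e-01  1.016e+00 -1.000e-03 -2.331e+00] F [ 0.3 -0.7 -0.2] gap 0.0575 gf 0.0
  leg [-1.0, -0.702, -0.012] rot [-0.001, -0.002, 0.0] rows>=2.9
  leg [-1.0, -0.701, -0.01] rot [-0.0, 0.0, 0.0] rows>=2.9
  leg [-0.22, -0.155, -0.002] rot [0.0, -0.0, 0.0] rows>=0.6
 -> at [0.57  0.043 0.16 ] 183.2
```

```bash
python3 -m pendant '[{"travel":[-1,-0.73,0],"rot":[0,0,0],"fingers":0.35},{"travel":[-1,-0.73,0],"rot":[0,0,0],"fingers":0.35},{"travel":[-1,-0.73,0],"rot":[0,0,0],"fingers":0.35},{"travel":[-1,-0.73,0],"rot":[0,0,0],"fingers":0.35}]'
python3 -m pendant '[{"travel":[-1,-0.73,0],"rot":[0,0,0],"fingers":0.35},{"travel":[-1,-0.73,0],"rot":[0,0,0],"fingers":0.35},{"travel":[-1,-0.73,0],"rot":[0,0,0],"fingers":0.35},{"travel":[-1,-0.73,0],"rot":[0,0,0],"fingers":0.35}]'
python3 -m pendant '[{"travel":[-0.22,-0.18,0.3],"rot":[0,0,0],"fingers":0.35},{"travel":[-0.22,-0.18,0.5],"rot":[0,0,0],"fingers":0.35},{"travel":[-0.22,-0.18,0.5],"rot":[0,0,0],"fingers":0.35},{"travel":[-0.22,-0.18,0.5],"rot":[0,0,0],"fingers":0.35}]'
python3 - <<'E'
from loaves import *
loaves(['wrist'])
plan((.582,.043,.037,183.2))
E
```

```text
clock: 44.65
tcp_pos: [0.481, -0.1047, 0.1565]
orientation: [-0.0, 0.729, -0.685, 0.001]
wrist_force: [-0.9, -0.9, -0.1]
finger_gap: 0.058
grip_force: 0.0
clock: 45.05
tcp_pos: [0.562, 0.0192, 0.1561]
orientation: [0.0, 0.729, -0.685, 0.002]
wrist_force: [0.4, -0.2, -0.8]
finger_gap: 0.0578
grip_force: 0.0
clock: 45.45
tcp_pos: [0.5793, 0.0418, 0.0969]
orientation: [0.002, 0.726, -0.687, 0.001]
wrist_force: [-0.1, -0.2, 0.9]
finger_gap: 0.0578
grip_force: 0.0
wrist 0.97 hue 13.0 (array([0.5824, 0.0422, 0.0512]), (89.2, 46.2), -86.8, 13399)
wrist 0.85 hue 13.0 (array([0.6485, 0.0451, 0.0512]), (88.3, 45.5), -87.3, 12680)
t 45.55 tcp [0.581  0.0416 0.0989] q [ 0.     0.726 -0.688  0.003] j [-0.064  0.411 -0.196  0.959 -0.004 -1.69 ] F [ 0.1 -0.5  0.3] gap 0.0575 gf 0.0
  leg [-0.013, -0.007, 0.516] rot [-0.004, -0.004, -0.001] rows>=1.2
 -> at [0.582 0.043 0.037] 183.2
```

```bash
python3 -m pendant '[{"travel":[-0.012,-0.01,0.25],"rot":[0,-0.004,0],"fingers":0.35},{"travel":[-0.012,-0.01,0.5],"rot":[0,-0.004,0],"fingers":0.35},{"travel":[-0.012,-0.01,0.515],"rot":[0,-0.004,0],"fingers":0.35},{"travel":[-0.012,-0.01,0.515],"rot":[0,-0.004,0],"fingers":0.35}]'
python3 -m pendant '[{"travel":[0,0,0],"rot":[0,0,0],"fingers":-1},{"travel":[0,0,0],"rot":[0,0,0],"fingers":-1},{"travel":[0,0,0],"rot":[0,0,0],"fingers":-1},{"travel":[0,0,0],"rot":[0,0,0],"fingers":-1},{"travel":[0,0,0],"rot":[0,0,0],"fingers":-1},{"travel":[0,0,-0.5],"rot":[0,0,0],"fingers":-1},{"travel":[0,0,-0.9],"rot":[0,0,0],"fingers":-1},{"travel":[0,0,-0.9],"rot":[0,0,0],"fingers":-1}]' 35
python3 -c "
from h import *
plan((.48,-.235,.13,183.2),(.48,-.235,.036,183.2))"
```

```text
clock: 45.95
tcp_pos: [0.5822, 0.0434, 0.037]
orientation: [-0.001, 0.726, -0.687, 0.001]
wrist_force: [0.8, -0.8, 0.9]
finger_gap: 0.0577
grip_force: 0.0
clock: 46.75
tcp_pos: [0.5856, 0.0438, 0.1513]
orientation: [-0.005, 0.727, -0.687, 0.005]
wrist_force: [1.2, 0.4, -1.4]
finger_gap: 0.0456
grip_force: 37.3
t 46.75 tcp [0.5856 0.0438 0.1513] q [-0.005  0.727 -0.687  0.005] j [-6.200e-02  3.710e-01 -1.180e-01  1.067e+00  1.000e-03 -1.689e+00] F [ 1.2  0.4 -1.4] gap 0.0456 gf 37.28494048118591
  leg [1.0, 0.446, 0.073] rot [-0.014, -0.001, 0.0] rows>=2.6
  leg [1.0, 0.444, 0.078] rot [0.0, 0.0, 0.0] rows>=2.6
  leg [0.271, 0.12, 0.021] rot [-0.0, 0.0, 0.0] rows>=0.7
 -> at [ 0.48  -0.235  0.13 ] 183.2
  leg [0.0, 0.0, 0.783] rot [0.0, 0.0, 0.0] rows>=1.9
 -> at [ 0.48  -0.235  0.036] 183.2
```

```bash
python3 -m pendant '[{"travel":[1,0.44,0.08],"rot":[-0.01,0,0],"fingers":-1},{"travel":[1,0.44,0.08],"rot":[-0.01,0,0],"fingers":-1},{"travel":[1,0.44,0.08],"rot":[-0.01,0,0],"fingers":-1},{"travel":[1,0.44,0.08],"rot":[-0.01,0,0],"fingers":-1}]'
python3 -m pendant '[{"travel":[1,0.44,0.08],"rot":[0,0,0],"fingers":-1},{"travel":[1,0.44,0.08],"rot":[0,0,0],"fingers":-1},{"travel":[1,0.44,0.08],"rot":[0,0,0],"fingers":-1},{"travel":[1,0.44,0.08],"rot":[0,0,0],"fingers":-1}]'
python3 -m pendant '[{"travel":[0.27,0.08,0],"rot":[0,0,0],"fingers":-1},{"travel":[0.27,0.08,0.35],"rot":[0,0,0],"fingers":-1},{"travel":[0.27,0.08,0.7],"rot":[0,0,0],"fingers":-1},{"travel":[0.27,0.08,0.7],"rot":[0,0,0],"fingers":-1}]'
python3 -c "
from h import *
plan((.48,-.235,.035,183.2))"
```

```text
clock: 47.15
tcp_pos: [0.5343, -0.0819, 0.1341]
orientation: [0.003, 0.725, -0.689, -0.003]
wrist_force: [1.1, -0.6, -1.5]
finger_gap: 0.0454
grip_force: 37.2
clock: 47.55
tcp_pos: [0.489, -0.2044, 0.125]
orientation: [0.003, 0.725, -0.689, -0.002]
wrist_force: [0.5, 0.9, -0.6]
finger_gap: 0.0453
grip_force: 37.2
clock: 47.95
tcp_pos: [0.4796, -0.2323, 0.0376]
orientation: [0.003, 0.727, -0.687, -0.006]
wrist_force: [-0.6, 0.8, -1.5]
finger_gap: 0.0457
grip_force: 37.7
t 47.95 tcp [ 0.4796 -0.2323  0.0376] q [ 0.003  0.727 -0.687 -0.006] j [-0.6    0.404 -0.383  0.796 -0.004 -2.227] F [-0.6  0.8 -1.5] gap 0.0457 gf 37.73921012878418
  leg [0.023, -0.002, 0.021] rot [0.011, 0.004, 0.001] rows>=0.1
 -> at [ 0.48  -0.235  0.035] 183.2
```

```bash
python3 -m pendant '[{"travel":[0,0,0.03],"rot":[0.011,0.004,0],"fingers":-1},{"travel":[0,0,0.03],"rot":[0.011,0.004,0],"fingers":-1},{"travel":[0,0,0.03],"rot":[0.011,0.004,0],"fingers":0},{"travel":[0,0,0.03],"rot":[0.011,0.004,0],"fingers":0.35},{"travel":[0,0,0.02],"rot":[0.011,0.004,0],"fingers":0.35},{"travel":[0,0,0.02],"rot":[0.011,0.004,0],"fingers":0.35}]'
python3 -m pendant '[{"travel":[0,0,-0.4],"rot":[0,0,0],"fingers":0.35},{"travel":[0,0,-0.8],"rot":[0,0,0],"fingers":0.35},{"travel":[0,0,-1],"rot":[0,0,0],"fingers":0.35},{"travel":[0,0,-1],"rot":[0,0,0],"fingers":0.35}]'
python3 - <<'E'
from loaves import *
loaves(['scene'])
plan((.648,.046,.16,183.2))
E
```

```text
clock: 48.55
tcp_pos: [0.4818, -0.2348, 0.0397]
orientation: [-0.0, 0.727, -0.687, 0.004]
wrist_force: [0.1, 0.3, 0.0]
finger_gap: 0.0577
grip_force: 0.0
clock: 48.95
tcp_pos: [0.4832, -0.2357, 0.1635]
orientation: [-0.001, 0.727, -0.687, 0.007]
wrist_force: [0.8, 0.2, -0.5]
finger_gap: 0.0577
grip_force: 0.0
scene 0.93 hue 12.0 (array([0.6527, 0.051 , 0.0493]), (89.8, 44.3), -87.8, 815)
scene 0.76 hue 14.0 (array([ 0.4011, -0.2295,  0.0458]), (88.0, 45.7), -87.7, 397)
t 49.05 tcp [ 0.4811 -0.2343  0.1594] q [-0.     0.727 -0.687  0.004] j [-6.030e-01  2.760e-01 -2.330e-01  1.054e+00 -1.000e-03 -2.230e+00] F [-0.2 -0.3 -0.3] gap 0.0579 gf 0.0
  leg [-1.0, -0.674, -0.004] rot [-0.005, -0.005, 0.0] rows>=2.9
  leg [-1.0, -0.674, -0.002] rot [0.0, 0.0, -0.0] rows>=2.9
  leg [-0.255, -0.172, -0.001] rot [0.0, -0.0, -0.0] rows>=0.7
 -> at [0.648 0.046 0.16 ] 183.2
```

```bash
python3 -m pendant '[{"travel":[-1,-0.69,0],"rot":[-0.005,-0.005,0],"fingers":0.35},{"travel":[-1,-0.69,0],"rot":[-0.005,-0.005,0],"fingers":0.35},{"travel":[-1,-0.69,0],"rot":[-0.005,-0.005,0],"fingers":0.35},{"travel":[-1,-0.69,0],"rot":[-0.005,-0.005,0],"fingers":0.35}]'
python3 -m pendant '[{"travel":[-1,-0.69,0],"rot":[0,0,0],"fingers":0.35},{"travel":[-1,-0.69,0],"rot":[0,0,0],"fingers":0.35},{"travel":[-1,-0.69,0],"rot":[0,0,0],"fingers":0.35},{"travel":[-1,-0.69,0],"rot":[0,0,0],"fingers":0.35}]'
python3 -m pendant '[{"travel":[-0.25,-0.18,0.3],"rot":[0,0,0],"fingers":0.35},{"travel":[-0.25,-0.18,0.5],"rot":[0,0,0],"fingers":0.35},{"travel":[-0.25,-0.18,0.5],"rot":[0,0,0],"fingers":0.35},{"travel":[-0.25,-0.18,0.5],"rot":[0,0,0],"fingers":0.35}]'
python3 - <<'E'
from loaves import *
loaves(['wrist','top'])
plan((.6485,.0458,.037,183.2))
E
```

```text
clock: 49.45
tcp_pos: [0.5577, -0.105, 0.1565]
orientation: [-0.0, 0.729, -0.685, -0.002]
wrist_force: [0.1, -0.3, -0.1]
finger_gap: 0.0576
grip_force: 0.0
clock: 49.85
tcp_pos: [0.6337, 0.0189, 0.1564]
orientation: [0.0, 0.728, -0.685, -0.002]
wrist_force: [-0.2, -0.4, 0.8]
finger_gap: 0.0577
grip_force: 0.0
clock: 50.25
tcp_pos: [0.651, 0.045, 0.0975]
orientation: [0.001, 0.726, -0.687, -0.002]
wrist_force: [0.7, -0.0, 0.6]
finger_gap: 0.0577
grip_force: 0.0
top 0.95 hue 13.0 (array([ 0.4002, -0.2324,  0.0464]), (90.6, 45.3), -87.8, 746)
top 0.9 hue 13.0 (array([ 0.4818, -0.2329,  0.0464]), (90.2, 46.0), -87.2, 763)
t 50.45 tcp [0.6533 0.045  0.1005] q [-0.001  0.726 -0.687  0.   ] j [-5.400e-02  5.400e-01  1.900e-02  1.048e+00  1.000e-03 -1.680e+00] F [ 0.4 -0.4  0. ] gap 0.0578 gf 0.0
  leg [-0.008, 0.041, 0.529] rot [-0.002, 0.001, -0.001] rows>=1.3
 -> at [0.6485 0.0458 0.037 ] 183.2
```

```bash
python3 -m pendant '[{"travel":[-0.008,0.035,0.25],"rot":[0,0,0],"fingers":0.35},{"travel":[-0.008,0.035,0.5],"rot":[0,0,0],"fingers":0.35},{"travel":[-0.008,0.035,0.53],"rot":[0,0,0],"fingers":0.35},{"travel":[-0.008,0.035,0.53],"rot":[0,0,0],"fingers":0.35}]'
python3 -m pendant '[{"travel":[0,0,0],"rot":[0,0,0],"fingers":-1},{"travel":[0,0,0],"rot":[0,0,0],"fingers":-1},{"travel":[0,0,0],"rot":[0,0,0],"fingers":-1},{"travel":[0,0,0],"rot":[0,0,0],"fingers":-1},{"travel":[0,0,0],"rot":[0,0,0],"fingers":-1},{"travel":[0,0,-0.5],"rot":[0,0,0],"fingers":-1},{"travel":[0,0,-0.9],"rot":[0,0,0],"fingers":-1},{"travel":[0,0,-0.9],"rot":[0,0,0],"fingers":-1}]' 35
python3 -c "
from h import *
plan((.56,-.235,.13,183.2))"
```

```text
clock: 50.85
tcp_pos: [0.6479, 0.0465, 0.0354]
orientation: [0.0, 0.726, -0.687, -0.001]
wrist_force: [0.1, -0.3, 0.5]
finger_gap: 0.0577
grip_force: 0.0
clock: 51.65
tcp_pos: [0.6521, 0.0467, 0.1506]
orientation: [-0.004, 0.727, -0.687, 0.003]
wrist_force: [0.8, 0.1, -0.1]
finger_gap: 0.0452
grip_force: 37.2
t 51.65 tcp [0.6521 0.0467 0.1506] q [-0.004  0.727 -0.687  0.003] j [-5.200e-02  4.990e-01  7.800e-02  1.140e+00  1.000e-03 -1.679e+00] F [ 0.8  0.1 -0.1] gap 0.0452 gf 37.165029644966125
  leg [1.0, 0.391, 0.071] rot [-0.01, 0.0, 0.0] rows>=2.6
  leg [1.0, 0.39, 0.075] rot [-0.0, 0.0, 0.0] rows>=2.6
  leg [0.301, 0.117, 0.022] rot [0.0, 0.0, 0.0] rows>=0.8
 -> at [ 0.56  -0.235  0.13 ] 183.2
```

```bash
python3 -m pendant '[{"travel":[1,0.39,0.08],"rot":[-0.01,0,0],"fingers":-1},{"travel":[1,0.39,0.08],"rot":[-0.01,0,0],"fingers":-1},{"travel":[1,0.39,0.08],"rot":[-0.01,0,0],"fingers":-1},{"travel":[1,0.39,0.08],"rot":[-0.01,0,0],"fingers":-1}]'
python3 -m pendant '[{"travel":[1,0.38,0.08],"rot":[0,0,0],"fingers":-1},{"travel":[1,0.38,0.08],"rot":[0,0,0],"fingers":-1},{"travel":[1,0.38,0.08],"rot":[0,0,0],"fingers":-1},{"travel":[1,0.38,0.08],"rot":[0,0,0],"fingers":-1}]'
python3 -m pendant '[{"travel":[0.28,0.09,0],"rot":[0,0,0],"fingers":-1},{"travel":[0.28,0.09,0.35],"rot":[0,0,0],"fingers":-1},{"travel":[0.28,0.09,0.7],"rot":[0,0,0],"fingers":-1},{"travel":[0.28,0.09,0.7],"rot":[0,0,0],"fingers":-1}]'
python3 -c "
from h import *
plan((.56,-.235,.034,183.2))"
```

```text
clock: 52.05
tcp_pos: [0.6068, -0.0791, 0.1329]
orientation: [0.005, 0.725, -0.689, -0.005]
wrist_force: [0.9, 1.1, -1.5]
finger_gap: 0.0455
grip_force: 37.0
clock: 52.45
tcp_pos: [0.5685, -0.2009, 0.1237]
orientation: [0.004, 0.725, -0.689, -0.004]
wrist_force: [-0.1, 1.2, -1.6]
finger_gap: 0.0456
grip_force: 37.0
clock: 52.85
tcp_pos: [0.5579, -0.2302, 0.0362]
orientation: [0.004, 0.727, -0.687, -0.007]
wrist_force: [0.6, 0.2, -0.2]
finger_gap: 0.0454
grip_force: 38.1
t 52.85 tcp [ 0.5579 -0.2302  0.0362] q [ 0.004  0.727 -0.687 -0.007] j [-0.522  0.522 -0.189  0.876 -0.005 -2.149] F [ 0.6  0.2 -0.2] gap 0.0454 gf 38.12593996524811
  leg [0.041, -0.015, 0.018] rot [0.015, 0.004, 0.001] rows>=0.1
 -> at [ 0.56  -0.235  0.034] 183.2
```

```bash
python3 -m pendant '[{"travel":[0,-0.015,0.03],"rot":[0.011,0.004,0],"fingers":-1},{"travel":[0,-0.015,0.035],"rot":[0.011,0.004,0],"fingers":-1},{"travel":[0,-0.015,0.035],"rot":[0.011,0.004,0],"fingers":0},{"travel":[0,-0.015,0.035],"rot":[0.011,0.004,0],"fingers":0.35},{"travel":[0,-0.015,0.025],"rot":[0.011,0.004,0],"fingers":0.35},{"travel":[0,-0.015,0.025],"rot":[0.011,0.004,0],"fingers":0.35}]'
python3 -m pendant '[{"travel":[0,0,-0.4],"rot":[0,0,0],"fingers":0.35},{"travel":[0,0,-0.8],"rot":[0,0,0],"fingers":0.35},{"travel":[0,0,-1],"rot":[0,0,0],"fingers":0.35},{"travel":[0,0,-1],"rot":[0,0,0],"fingers":0.35}]'
python3 -m pendant '[{"travel":[-1,0.5,-0.8],"rot":[0,0,0],"fingers":0.35},{"travel":[-1,0.5,-0.8],"rot":[0,0,0],"fingers":0.35},{"travel":[-1,0.5,-0.8],"rot":[0,0,0],"fingers":0.35},{"travel":[-1,0.5,-0.8],"rot":[0,0,0],"fingers":0.35},{"travel":[-1,0.5,-0.8],"rot":[0,0,0],"fingers":0.35}]'
python3 -m pendant '[{"travel":[-0.3,1,0],"rot":[0,0,0],"fingers":0.35},{"travel":[-0.3,1,0],"rot":[0,0,0],"fingers":0.35},{"travel":[-0.3,1,0],"rot":[0,0,0],"fingers":0.35},{"travel":[-0.3,1,0],"rot":[0,0,0],"fingers":0.35},{"travel":[-0.3,1,0],"rot":[0,0,0],"fingers":0.35}]'
python3 loaves.py top scene; python3 rule.py; python3 lid.py
python3 - <<'E'
from h import *
a=cv2.imread('pics/top_lid.png'); cv2.imwrite('pics/final_top.png',a)
W=cloud('scene',env.read_camera('scene')[1])
for cam in ('scene','top'):
    im,d=env.read_camera(cam); W=cloud(cam,d)
    for n,lo,hi in [('bun',.02,.06),('oil',.02,.15),('jar',.02,.1),('timer',.01,.05),('shutter_top',.07,.09)]:
        for o in env.outline_of(cam,n)[:1]: print(cam,n,round(o['conf'],2),rect(W[o['mask']],lo,hi))
E
```

```text
clock: 53.45
tcp_pos: [0.5618, -0.2323, 0.0382]
orientation: [0.001, 0.727, -0.687, 0.002]
wrist_force: [-0.0, -1.4, 0.1]
finger_gap: 0.0572
grip_force: 0.0
clock: 53.85
tcp_pos: [0.5638, -0.2332, 0.1626]
orientation: [-0.0, 0.727, -0.687, 0.006]
wrist_force: [0.3, -0.4, -0.2]
finger_gap: 0.0581
grip_force: 0.0
clock: 54.35
tcp_pos: [0.4946, -0.1139, 0.2541]
orientation: [0.001, 0.727, -0.686, 0.002]
wrist_force: [1.5, 0.0, -0.3]
finger_gap: 0.0577
grip_force: 0.0
clock: 54.85
tcp_pos: [0.3732, -0.0866, 0.2519]
orientation: [0.001, 0.726, -0.688, 0.001]
wrist_force: [0.4, 0.7, 0.7]
finger_gap: 0.0579
grip_force: 0.0
top 0.95 hue 13.0 (array([ 0.4912, -0.2105,  0.0468]), (90.1, 46.3), -87.2, 761)
top 0.83 hue 13.0 (array([ 0.4094, -0.2388,  0.0472]), (75.1, 29.9), 87.6, 285)
top 0.71 hue 13.0 (array([ 0.5611, -0.2296,  0.0465]), (90.0, 46.6), -85.8, 735)
top 0.4 hue 26.0 (array([0.4532, 0.3214, 0.0591]), (270.9, 168.1), -3.2, 2705)
scene 0.96 hue 15.0 (array([ 0.4011, -0.2284,  0.0459]), (89.1, 45.9), -86.1, 384)
scene 0.85 hue 14.0 (array([ 0.4929, -0.2077,  0.0459]), (91.7, 45.4), -
[... 913 characters left out ...]
0.0579 gf 0.0
top 0.89 1889
[0.05195608 0.86427019 0.50033749] 1354 angle 59.977669469570955
scene 0.86 6666
[0.05308469 0.86725696 0.4950226 ] 5920 angle 60.328759466973764
scene bun 0.96 (array([ 0.6717, -0.3334,  0.0343]), (56.0, 54.9), 4.1, 330)
scene oil 0.8 (array([ 0.7641, -0.1788,  0.0711]), (55.3, 44.5), -20.0, 884)
scene jar 0.65 (array([0.7692, 0.2625, 0.0781]), (65.7, 65.7), -67.7, 1889)
scene timer 0.8 (array([0.6789, 0.3932, 0.0297]), (64.1, 50.4), 74.0, 1446)
top bun 0.72 (array([ 0.4913, -0.2102,  0.0463]), (91.0, 46.4), -87.4, 785)
top jar 0.88 (array([0.7633, 0.2557, 0.0777]), (67.1, 64.7), 76.8, 774)
top timer 0.98 (array([0.6774, 0.3913, 0.0292]), (67.3, 49.9), 73.6, 589)
```

View pics/final_top.png

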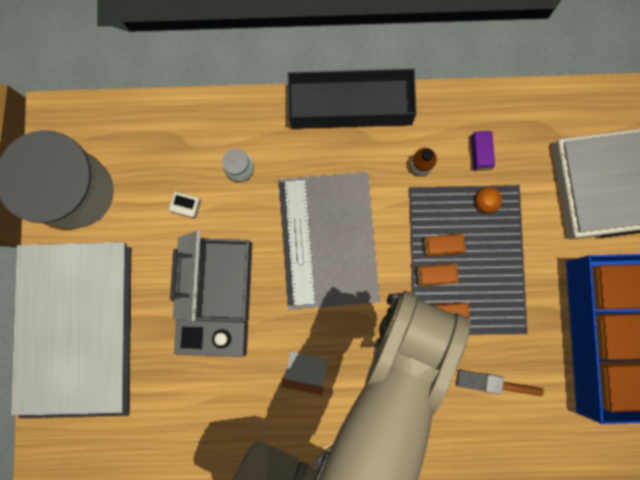

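The final picture shows all three loaves on the tray at (445,245), (438,274) and partly hidden at (450,312). The middle one was knocked a few centimetres aside but is still about 12 mm inside the tray edge. The lid, straightedge, bun, oil bottle, jar and timer are unchanged.

```bash
python3 -c "
from workcell import env
print(env.hand_in())"
```

```text
the job is handed in; nothing more can be done
None
```

The job is handed in, and the hand-in gave no verdict: by my last camera check the lid stands at about 60°, the straightedge is flush and centred on the strip, the shutter was pressed to its stop with the three loaves in place (its spring-back not measured), all three are back on the tray crust up (one knocked aside mid-run but about 12 mm inside the edge), and the bun, bottle, jar and timer are where they were.

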